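# Open the gang mould: wedge the press-fit caps off evenly

### The job

Free the mould's clamp by turning the red knob clockwise until it stops, and leave it open. Then take the wedge from its stand and work each press-fit cap off the blue block, driving the wedge into the slots at its two ends in turn so that it comes away evenly (neither end ever more than about 6 mm ahead of the other) until both ends stand at least 8 mm clear; keep the fingers off a cap until then. Carry every cap by its rib at the yellow balance mark, level, and set it upright flat in the blue tray, put the wedge back fully home in its stand, and do not disturb the jar, bowl or cast.

Things in the scene. Friction and masses are not known exactly. Their poses are not given: they have to be found in the camera images.
- mould: Fixed gang mould: dark base plate, 310 mm along y, its top 8 mm above the bench, and a blue back block 25 mm deep, 300 mm long, top at 58 mm. Origin at bench level on the seam plane (x = 0), middle bay. +x points from the block to the caps and on to the clamp; +y runs along the seam. Bays centred at y = -97 (capA), 0 (capB) and +97 mm (capC); one may be empty.
- seam_top (a point): Top of the seam at the middle bay, 58 mm above the bench; axes as the mould's. In every bay the block touches the cap at x = 0 except for two pry slots open to the top, centred 28 mm to either side of the bay's centre: 22 mm wide along y, 5 mm across the seam (x = -5 to 0 mm), 50 mm deep. Two sprung studs 6 mm long hold each cap by friction (a few N each), so an end stays where it is pried to.
- clamp (a joint): Angle of the red clamp knob in rad: near 0 at the start (clamped), grows as it is turned clockwise seen from above, end stop at 1.45 (free). Stiff (0.12 N m), stays where it is left. It draws the aluminium clamp bar back from the caps by 12 mm per rad; clamped, the bar lies against the caps and they cannot be parted.
- clamp_grip (a point): Red clamp knob on a grey pedestal, 104 mm from the seam in the mould's +x: vertical turning axis, bar-shaped grip 46 mm long, 14 mm wide, 32 mm high, its top 80 mm above the bench. This point is on the axis, 73 mm above the bench; its x axis lies along the bar and turns with it.
- wedge_grip (a point): Wedge upright in its stand: orange square handle 18 x 18 x 60 mm; this point is its middle. Steel blade below, 14 mm wide (y), tip 84 mm below this point. Flat vertical back 8.5 mm from the axis on the -x side (goes against the block); sloped side to +x. Thickness along x: 1.5 mm at the tip, evenly to 16.5 mm at 42 mm up. Collar 34 x 32 x 6 mm, underside 47 mm above the tip. 150 g.
- stand_top (a point): Centre of the mouth of the wedge's slot in the fixed wooden stand (block 90 x 80 mm, 56 mm high; this point at its top). Slot 22.5 mm along x, 19 mm along y, right through. With the wedge fully home, its collar on the stand, its wedge_grip point is 37 mm above this point.
- tray: Loose blue tray 110 mm (x) by 320 mm (y), rim 16 mm high, walls and floor 4 mm, 0.7 kg; origin at the centre of its underside.
- capA_grip (a point): Metal cap in the bay at y = -97 mm (may be absent): 50 (x) x 80 (y) x 50 mm, 450 g, heavy brass at its +y end. Black rib on top, 12 mm thick (x), 66 mm long, 30 mm high, yellow band at the balance point. This point: mid-height of the rib at the band, 65 mm above the underside, 43 mm from the seam face; the cap's middle is 18 mm from it in -x, 11 mm in -y. Seated: underside 8 mm above the bench, axes as the mould's.
- capA_e0 (a point): The seam-face corner of capA at its -y end, 40 mm from the cap's middle along y, 25 mm above its underside: its x in the mould's frame is that end's gap (0 when seated). Prying one end out swings the other end back by about a third of that, unless it is still against the block, and the pried end may settle back 1 to 2 mm when the wedge is drawn.
- capA_e1 (a point): The same corner of capA at its +y end (brass-weighted end), 40 mm from the middle.
- capB_grip (a point): Metal cap in the bay at y = 0 (may be absent): 50 (x) x 80 (y) x 50 mm, 450 g, heavy brass at its +y end. Black rib on top, 12 mm thick (x), 66 mm long, 30 mm high, yellow band at the balance point. This point: mid-height of the rib at the band, 65 mm above the underside, 43 mm from the seam face; the cap's middle is 18 mm from it in -x, 11 mm in -y. Seated: underside 8 mm above the bench, axes as the mould's.
- capB_e0 (a point): The seam-face corner of capB at its -y end, 40 mm from the cap's middle along y, 25 mm above its underside: its x in the mould's frame is that end's gap (0 when seated). Prying one end out swings the other end back by about a third of that, unless it is still against the block, and the pried end may settle back 1 to 2 mm when the wedge is drawn.
- capB_e1 (a point): The same corner of capB at its +y end (brass-weighted end), 40 mm from the middle.
- capC_grip (a point): Metal cap in the bay at y = +97 mm (may be absent): 50 (x) x 80 (y) x 50 mm, 450 g, heavy brass at its +y end. Black rib on top, 12 mm thick (x), 66 mm long, 30 mm high, yellow band at the balance point. This point: mid-height of the rib at the band, 65 mm above the underside, 43 mm from the seam face; the cap's middle is 18 mm from it in -x, 11 mm in -y. Seated: underside 8 mm above the bench, axes as the mould's.
- capC_e0 (a point): The seam-face corner of capC at its -y end, 40 mm from the cap's middle along y, 25 mm above its underside: its x in the mould's frame is that end's gap (0 when seated). Prying one end out swings the other end back by about a third of that, unless it is still against the block, and the pried end may settle back 1 to 2 mm when the wedge is drawn.
- capC_e1 (a point): The same corner of capC at its +y end (brass-weighted end), 40 mm from the middle.
- jar_center (a point): Bystander: amber jar, 60 mm across, 75 mm high; this point at half its height.
- bowl_center (a point): Bystander: green mixing bowl, 100 mm across, 60 mm high; this point on its axis at half its height.
- cast_center (a point): Bystander: jaw cast, 62 x 70 x 40 mm; this point at its middle.
Things that resemble listed ones, but are neither listed nor needed, are in the scene too. What is shaped like the part that bears capC_grip but pink or purple is not meant.

How it is judged:
By the outcome, as a careful person would: the job done as asked, in the order asked, and still so for the second after the job is handed in, with the robot touching nothing.
Of capA, capB, capC only 2 to 3 are there at a start; the rules pass over those that are not, and their reading is None.
At some moment in a run one of tray may be knocked a few centimetres aside while the robot is not near it.
It also fails if it takes over 210 s, if anything falls off the work surface, if the arm or the gripper's body presses on something with over 40 N, if the wrist force passes 120 N, or if a joint passes its speed limit or range.

### The arm

A 6-joint arm with a two-finger parallel gripper is mounted at the origin on the work surface. World frame = base frame: x ahead of the robot, y to its left, z up, the work surface at z = 0. Lengths are in m, angles in degrees, forces in N, time in s.
With the tool pointing down it reaches from about 0.3 to 0.75 m from the base axis. Payload 8.5 kg.
Tool frame: the origin (TCP) lies between the finger pads; the fingertips stand 17 mm ahead of it and the grasp point (between the pads) lies 2 mm behind it (env.tip_reach is the distance from the TCP to the fingertips, in m); z points along the fingers, y is the line along which they close (so a half turn about z gives the same grasp; the last joint's range is limited). The gripper opens to 85 mm and grips with 20 to 120 N. Pads are 22 mm wide; open, the fingers measure 114 mm over their backs; the gripper's body (76 mm by 85 mm) begins 54 mm behind the grasp point. The pads swing forward as they close: fully open they stand 13 mm farther back than shut.
Start: joints at [-79.83, 21.807, 74.336, -0, 83.858, -12.336], TCP at [0.211, -0.508, 0.248] pointing down, gripper open.
Joint ranges: [-178.18, 178.18], [-50.72, 133.34], [12.68, 142.11], [-81.47, 261.47], [9.98, 163.14], [-165.26, 165.26]. Speed limits (degrees/s): [136.94, 136.94, 180, 180, 180, 180].

### API

Orientations are given as a 3x3 rotation matrix whose columns are the frame's x, y, z axes.
In Python, from rig import env, viewer gives the robot as it stands.
- The arm moves only by the tool move_arm, never from a script. Its argument "motion" is a list of rows, each a list of 2 entries, a list of its own where there are three numbers: the shift along the tool's x, y, z normalised to -1 to 1, where 1 is 50 mm, then the turn, a rotation vector about the tool's x, y, z normalised to -1 to 1, where 1 is 8 degrees. A call has 1 to 20 rows; each row shifts and turns the commanded pose from where the row before left it, along the tool's axes as they then stand; what a row does not reach is not made up. A row lasts 1/10 s, in which the tool goes at most 50 mm and 8.59 degrees, less where a joint would pass 70% of its speed; a pose out of reach is approached as far as the arm can. A call with a number of a shift or a turn outside -1 to 1 is refused whole. A call with a gripper value outside its range is refused whole. "claw" is the closure, from 0 (fully open) to 1 (shut), set as the call begins (left out, the last holds). The fingers move at their own pace and stop on an object; "force" is the grip in N (left out, the last holds). Time passes only in rows, so rows that do not move let the fingers close. It gives the time, the measured TCP pose, the force, the opening and the grip force at its end, in the units of the state.
- env.observe(): the state, without advancing time (a new reading comes with each control period).
- viewer.get_image(name): name is "scene" or "top"; returns a dict with "frame" (420x560x3 uint8, red, green, blue), "depth" (420x560 float32, m along the optical axis (not along the pixel's ray), 0 where there is no reading), "fx", "fy", "cx", "cy" (pixels), "k1" (the pictures are not rectified: a ray, as slopes to the right and down, at radius r is drawn at 1 + k1 r^2 times it, then the intrinsics apply), "eye" and "attitude" of the camera in the world. Camera axes: x right, y up, looking along -z (the intrinsics and any distortion apply to the point x, -y, -z); pixel columns grow to the right and rows downward; lengths in m; the calibration is good to about 2 mm. A picture is of the moment at which its call begins.
- env.close_job(): hands the job in; it is judged then, once.
The state is a dict: "time_s": time; "q": joint angles; "qvel": joint speeds; "joint_efforts": joint torques, N m; "position": TCP position; "tool_rot": TCP orientation; "ft_force": force on the tool from outside, world axes, zero at the start; "wrist_torque": the same for the moment, N m; "grip_width": finger opening in m; "gripper_force": force on a finger pad.
Only numpy, scipy, OpenCV 4.12 (cv2) and the standard library are available. Lean on these libraries where they do the work, as an engineer would, in place of code of your own. Each camera call takes 0.05 s, during which the arm holds its last target. There are 200 camera calls.

## Working session

There is one attempt and no reset: what is moved stays moved. The work goes in short steps, Python scripts to look and compute and a tool call to move; the robot and the scene stay as the last step left them, time stands still between calls to the robot, and variables do not carry over. Pictures are saved under pics/ and viewed, at most 14 in all, crops included, and the job is handed in when it is done.

Besides the shell and the picture viewer there is one more tool, called after "Request:" by a JSON object that holds its "fn" and its "kwargs". move_arm: Moves the arm, as the interface text tells. Scaled input: -1 to 1 covers 50 mm each way for a shift and 8 degrees each way for a turn. Its arguments: {"type":"object","properties":{"motion":{"type":"array","items":{"type":"array"}},"claw":{"type":"number"},"force":{"type":"number"}},"required":["motion"]}

```bash
ls; mkdir -p pics; cat > h.py <<'E'
import numpy as np, cv2
from rig import env, viewer
def snap(n,save=None):
    d=viewer.get_image(n)
    if save: cv2.imwrite('pics/'+save,d['frame'][:,:,::-1])
    return d
def rays(d,u,v):
    xd=(np.asarray(u,float)-d['cx'])/d['fx']; yd=(np.asarray(v,float)-d['cy'])/d['fy']
    x,y=xd.copy(),yd.copy()
    for _ in range(20):
        s=1+d['k1']*(x*x+y*y); x,y=xd/s,yd/s
    return np.stack([x,-y,-np.ones_like(x)],-1)
def world(d,u=None,v=None):
    if u is None: v,u=np.mgrid[0:420,0:560]
    z=d['depth'][np.round(v).astype(int),np.round(u).astype(int)]
    r=rays(d,u,v)*z[...,None]
    return r@np.array(d['attitude']).T+np.array(d['eye'])
def atz(d,u,v,z):
    r=rays(d,u,v)@np.array(d['attitude']).T; e=np.array(d['eye'])
    return e+r*((z-e[2])/r[...,2])[...,None]
E
python3 - <<'E'
from h import *
for n in('scene','top'):
    d=snap(n,n+'0.png'); np.savez('%s0.npz'%n,**d)
    print(n,d['fx'],d['fy'],d['k1'],d['eye'],np.round(d['attitude'],3).tolist(),d['depth'].min(),d['depth'].max())
o=env.observe();print(o)
E
```

```text
pics
scene 395.17185536272035 395.17185536272035 -0.08568692675438551 [0.97961799 0.56208818 0.78231489] [[-0.868, -0.36, 0.341], [0.496, -0.642, 0.585], [0.009, 0.677, 0.736]] 0.0 3.456055
top 502.6033434409759 502.6033434409759 0.05898492740473188 [ 0.46624878 -0.02772202  1.11990092] [[0.026, 0.988, -0.152], [-1.0, 0.023, -0.019], [-0.015, 0.153, 0.988]] 0.0 2.0519116
{'time_s': 0.1, 'q': array([-7.98304143e+01,  2.18374006e+01,  7.43802424e+01, -7.51763517e-04,
        8.38582175e+01, -1.23378811e+01]), 'qvel': array([ 0.01537915, -0.02599849, -0.19911817, -0.04191068, -0.00419278,
       -0.00222896]), 'joint_efforts': array([ 2.58225264e-03, -4.49221945e+01, -2.31657082e+01, -1.80774255e-04,
        3.66231281e-03, -2.55859095e-05]), 'position': array([ 0.21047365, -0.50786689,  0.24777196]), 'tool_rot': array([[ 9.23829146e-01,  3.82804975e-01, -2.46611603e-04],
       [ 3.82804959e-01, -9.23828269e-01,  1.30091077e-03],
       [ 2.70168344e-04, -1.29622343e-03, -9.99999123e-01]]), 'ft_force': array([-0.32772715,  0.19567517, -0.44408498]), 'wrist_torque': array([-0.02702462, -0.03209336,  0.01506921]), 'gripper_force': 0.0, 'grip_width': 0.08559338364466211}
```

View pics/scene0.png

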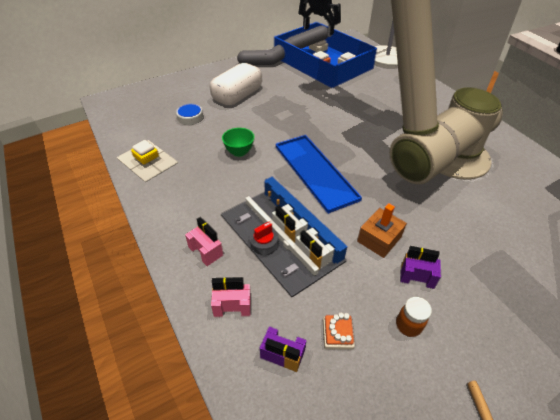

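View pics/top0.png

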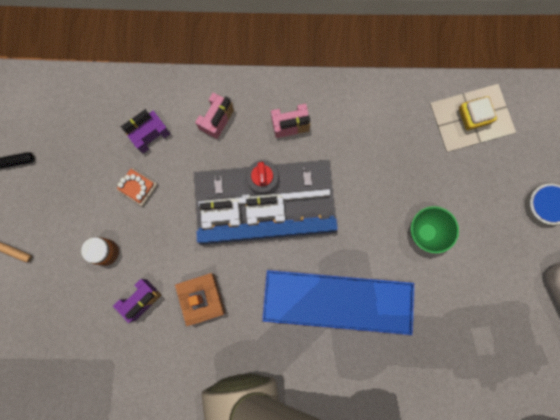

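The views show the mould in the middle with white caps in two bays, the left and middle ones in the top view (top pixels 218,212 and 265,208). That makes them capC and capB; the right bay is empty with its studs showing. The knob is at (262,174), the wedge stand at (198,299) and the tray at (338,302). Next I'll measure these.

```bash
cat > m.py <<'E'
from h import *
def hsv(d): return cv2.cvtColor(d['frame'],cv2.COLOR_RGB2HSV)
def rect(p,name):
    (c,s,a)=cv2.minAreaRect(p[:,:2].astype(np.float32)*1000)
    print(name,len(p),np.round(c,1),np.round(s,1),round(a,2),'z',np.round(np.percentile(p[:,2],[5,50,95])*1000,1))
if __name__=='__main__':
  for n in('top','scene'):
    d=dict(np.load(n+'0.npz')); W=world(d); H=hsv(d); h,s,v=[H[...,i].astype(int) for i in range(3)]
    X,Y,Z=W[...,0],W[...,1],W[...,2]; print('==',n)
    ok=(d['depth']>0)
    blue=ok&(h>100)&(h<125)&(s>150)&(X>.2)&(X<.8)&(abs(Y)<.45)
    red=ok&((h<6)|(h>174))&(s>180)&(v>100)
    yel=ok&(h>20)&(h<33)&(s>150)
    ora=ok&(h>6)&(h<16)&(s>170)
    print('bench',np.percentile(Z[ok&(X>.35)&(X<.75)&(Y>.3)&(Y<.4)],[10,50,90]))
    rect(W[blue&(Z>.05)&(Z<.07)&(X>.3)],'block')
    rect(W[blue&(Z<.03)],'tray')
    rect(W[red&(Z>.072)&(Z<.088)],'knob')
    m=(yel&(X<.75)).astype(np.uint8)
    nn,L,st,ce=cv2.connectedComponentsWithStats(m)
    for i in range(1,nn):
        if st[i,4]>4:
            p=W[L==i]; print('yel',st[i,4],ce[i].round(1),np.median(p,0).round(4))
    nn,L,st,ce=cv2.connectedComponentsWithStats(ora.astype(np.uint8))
    for i in range(1,nn):
        if st[i,4]>25: print('ora',st[i,4],ce[i].round(1),np.median(W[L==i],0).round(4),W[L==i].max(0).round(4))
E
python3 m.py
```

```text
== top
bench [-0.00204867  0.00104238  0.04672378]
block 1423 [586.9   7.9] [ 28.8 290.5] 6.54 z [55.  58.4 61.6]
tray 7301 [ 438.  -149.5] [314.8 106.1] 86.72 z [ 1.1  4.6 12.6]
knob 60 [705.3  21.2] [40.4 13.9] 6.22 z [76.7 79.8 83.1]
ora 81 [193.5 300.2] [0.4368 0.1436 0.1219] [0.4447 0.1558 0.1266]
== scene
bench [-0.00287601 -0.00068617  0.0454924 ]
block 1004 [589.4  12.6] [ 31.4 296.6] 6.94 z [53.5 56.7 59. ]
tray 2953 [505.7 -74.1] [482.9 238.9] 83.68 z [ 0.2  3.4 15.1]
knob 78 [708.1  26. ] [43.2 12.9] 6.0 z [72.6 77.7 79.7]
yel 30 [285.1 217.6] [0.65   0.0294 0.0833]
yel 32 [310.9 243.9] [0.6386 0.1254 0.0829]
yel 36 [420.7 252.7] [0.4304 0.265  0.0748]
ora 83 [492.2  81.5] [-1.9527 -1.0551 -0.7535] [-1.7999 -0.9675 -0.7377]
ora 37227 [ 89.7 290.4] [ 1.253  -0.6205 -0.7516] [ 1.5437  0.1091 -0.7357]
ora 1299 [381.3 231.1] [0.4581 0.1582 0.0539] [0.4934 0.2013 0.1231]
ora 383 [408.6 325.2] [0.5573 0.379  0.0356] [0.5652 0.3967 0.0551]
ora 158 [329.8 332.4] [0.7042 0.308  0.026 ] [0.7186 0.3339 0.0306]
ora 220 [344. 327.] [0.6708 0.309  0.0271] [0.6882 0.334  0.0321]
```

```bash
python3 - <<'E'
import cv2
a=cv2.imread('pics/top0.png')[155:250,185:345]; b=cv2.imread('pics/scene0.png')[170:300,210:355]
import numpy as np
a=cv2.resize(a,None,fx=5,fy=5,interpolation=cv2.INTER_CUBIC); cv2.imwrite('pics/t1.png',a)
b=cv2.resize(b,None,fx=4.5,fy=4.5,interpolation=cv2.INTER_CUBIC); cv2.imwrite('pics/s1.png',b)
E
```

```text
(no output)
```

View pics/t1.png

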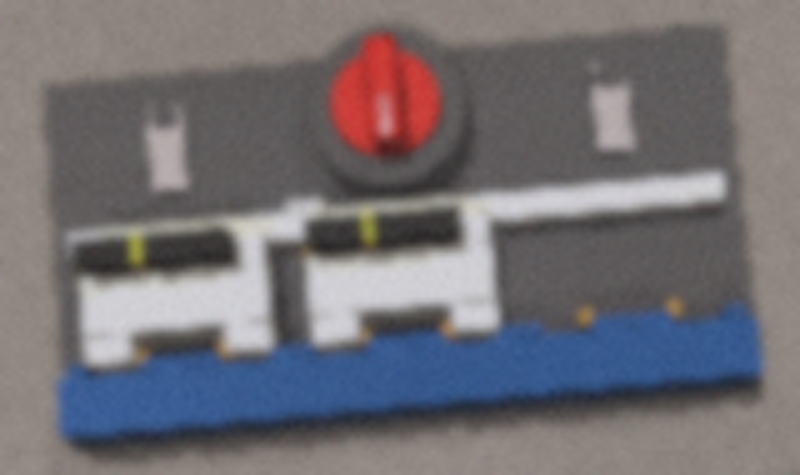

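The crop confirms it: capB and capC are seated, and the knob's bar lies roughly along the mould's x at the start. The two cameras disagree by about 3–5 mm, so I'll use the knob grasp to calibrate the position by contact.

```bash
cat > p.py <<'E'
# usage: p.py x y z [yaw]  (mm, deg): total tool-frame shift in units of 50 mm, yaw change in units of 8 deg about tool z
import sys
from h import *
def plan(x,y,z,yaw=None):
    o=env.observe(); R=o['tool_rot']; p=o['position']
    s=R.T@(np.array([x,y,z])/1000-p)/.05
    cy=np.degrees(np.arctan2(R[1,0],R[0,0]))
    print('pos',(p*1000).round(1),'yaw',cy.round(2),'tilt',(R[:2,2]*57.3).round(2),'F',o['ft_force'].round(1),'w',round(o['grip_width']*1000,1),'t',o['time_s'])
    print('shift',s.round(3),'rows',np.ceil(abs(s).max()))
    if yaw is not None: print('turn z',(-(((yaw-cy)+180)%360-180)/8).round(3))
if __name__=='__main__': plan(*map(float,sys.argv[1:]))
E
python3 p.py 705.5 23.5 160 -173.5
```

```text
pos [ 210.5 -507.9  247.8] yaw 22.51 tilt [-0.01  0.07] F [-0.3  0.2 -0.4] w 85.6 t 0.1
shift [13.214 -6.026  1.767] rows 14.0
turn z -20.499
```

Request:
{"fn": "move_arm", "kwargs": {"motion": [[[0.734, -0.335, 0.098], [0, 0, 0]], [[0.734, -0.335, 0.098], [0, 0, 0]], [[0.734, -0.335, 0.098], [0, 0, 0]], [[0.734, -0.335, 0.098], [0, 0, 0]], [[0.734, -0.335, 0.098], [0, 0, 0]], [[0.734, -0.335, 0.098], [0, 0, 0]], [[0.734, -0.335, 0.098], [0, 0, 0]], [[0.734, -0.335, 0.098], [0, 0, 0]], [[0.734, -0.335, 0.098], [0, 0, 0]], [[0.734, -0.335, 0.098], [0, 0, 0]], [[0.734, -0.335, 0.098], [0, 0, 0]], [[0.734, -0.335, 0.098], [0, 0, 0]], [[0.734, -0.335, 0.098], [0, 0, 0]], [[0.734, -0.335, 0.098], [0, 0, 0]], [[0.734, -0.335, 0.098], [0, 0, 0]], [[0.734, -0.335, 0.098], [0, 0, 0]], [[0.734, -0.335, 0.098], [0, 0, 0]], [[0.734, -0.335, 0.098], [0, 0, 0]], [[0, 0, 0], [0, 0, -1]], [[0, 0, 0], [0, 0, -1]]]}}

```text
time_s: 2.1
position: [0.7056, 0.0246, 0.1586]
tool_rot: [[0.778, 0.628, -0.002], [0.628, -0.778, 0.0], [-0.001, -0.001, -1.0]]
ft_force: [-0.2, -0.3, 0.3]
grip_width: 0.0852
gripper_force: 0.0
```

Request:
{"fn": "move_arm", "kwargs": {"motion": [[[0, 0, 0], [0, 0, -1]], [[0, 0, 0], [0, 0, -1]], [[0, 0, 0], [0, 0, -1]], [[0, 0, 0], [0, 0, -1]], [[0, 0, 0], [0, 0, -1]], [[0, 0, 0], [0, 0, -1]], [[0, 0, 0], [0, 0, -1]], [[0, 0, 0], [0, 0, -1]], [[0, 0, 0], [0, 0, -1]], [[0, 0, 0], [0, 0, -1]], [[0, 0, 0], [0, 0, -1]], [[0, 0, 0], [0, 0, -1]], [[0, 0, 0], [0, 0, -1]], [[0, 0, 0], [0, 0, -1]], [[0, 0, 0], [0, 0, -1]], [[0, 0, 0], [0, 0, -1]], [[0, 0, 0], [0, 0, -1]], [[0, 0, 0], [0, 0, -1]], [[0, 0, 0], [0, 0, -0.5]], [[0, 0, 0], [0, 0, 0]]]}}

```text
time_s: 4.1
position: [0.7053, 0.0233, 0.1596]
tool_rot: [[-0.994, -0.114, -0.001], [-0.114, 0.994, 0.0], [0.001, 0.0, -1.0]]
ft_force: [-0.3, -0.7, 0.1]
grip_width: 0.0853
gripper_force: 0.0
```

```bash
python3 p.py 705.5 23.5 72 -173.5; python3 - <<'E'
from h import *
a=snap('scene')['frame'][130:300,180:380]
cv2.imwrite('pics/k1.png',cv2.resize(a,None,fx=3.5,fy=3.5,interpolation=2)[:,:,::-1])
E
```

```text
pos [705.3  23.3 159.6] yaw -173.46 tilt [-0.06  0.01] F [-0.3 -0.7  0.1] w 85.3 t 4.1
shift [-0.007  0.002  1.752] rows 2.0
turn z 0.004
```

View pics/k1.png

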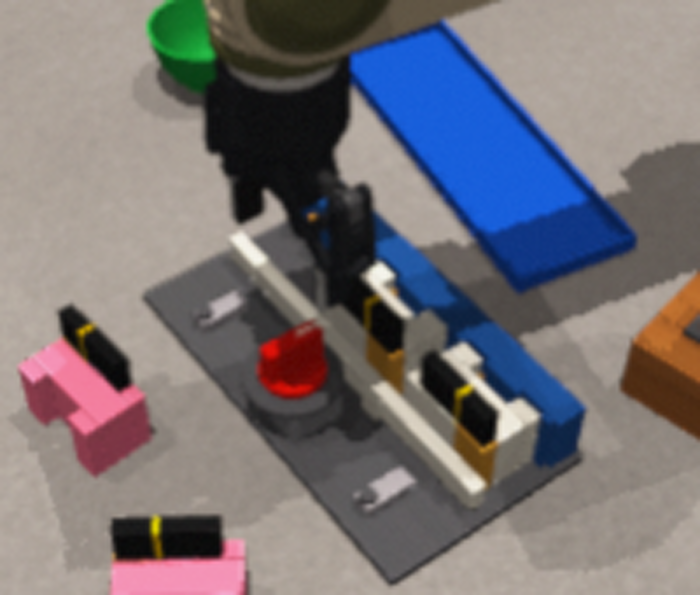

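The picture shows the open fingers above the red knob, one on each side of it. I'll descend and close gently.

Request:
{"fn": "move_arm", "kwargs": {"motion": [[[0, 0, 0.35], [0, 0, 0]], [[0, 0, 0.35], [0, 0, 0]], [[0, 0, 0.35], [0, 0, 0]], [[0, 0, 0.35], [0, 0, 0]], [[0, 0, 0.35], [0, 0, 0]], [[0, 0, 0], [0, 0, 0]]], "claw": 0.5}}

```text
time_s: 4.75
position: [0.7041, 0.0234, 0.0698]
tool_rot: [[-0.994, -0.111, -0.005], [-0.111, 0.994, 0.001], [0.005, 0.001, -1.0]]
ft_force: [-0.5, 0.2, 0.2]
grip_width: 0.0425
gripper_force: 0.0
```

Request:
{"fn": "move_arm", "kwargs": {"motion": [[[0, 0, 0], [0, 0, 0]], [[0, 0, 0], [0, 0, 0]], [[0, 0, 0], [0, 0, 0]], [[0, 0, 0], [0, 0, 0]], [[0, 0, 0], [0, 0, 0]], [[0, 0, 0], [0, 0, 0]], [[0, 0, 0], [0, 0, 0]]], "claw": 1, "force": 20}}

```text
time_s: 5.45
position: [0.7059, 0.0234, 0.0739]
tool_rot: [[-0.994, -0.113, 0.002], [-0.113, 0.994, -0.0], [-0.002, -0.0, -1.0]]
ft_force: [-0.5, 1.8, 6.7]
grip_width: 0.0133
gripper_force: 24.7
```

Request:
{"fn": "move_arm", "kwargs": {"motion": [[[0, 0, 0], [0, 0, 0.7]], [[0, 0, 0], [0, 0, 0.7]], [[0, 0, 0], [0, 0, 0.7]], [[0, 0, 0], [0, 0, 0.7]], [[0, 0, 0], [0, 0, 0.7]], [[0, 0, 0], [0, 0, 0.7]], [[0, 0, 0], [0, 0, 0.7]], [[0, 0, 0], [0, 0, 0.7]], [[0, 0, 0], [0, 0, 0.7]], [[0, 0, 0], [0, 0, 0.7]], [[0, 0, 0], [0, 0, 0.7]], [[0, 0, 0], [0, 0, 0.7]], [[0, 0, 0], [0, 0, 0.7]], [[0, 0, 0], [0, 0, 0.7]], [[0, 0, 0], [0, 0, 0]]], "force": 40}}

```text
time_s: 6.95
position: [0.7054, 0.0226, 0.074]
tool_rot: [[-0.308, 0.951, 0.001], [0.951, 0.308, -0.001], [-0.002, 0.0, -1.0]]
ft_force: [-3.9, -2.5, 7.8]
grip_width: 0.0128
gripper_force: 44.5
```

```bash
python3 p.py 705.5 23.5 72 100; python3 -c "
from h import *;print(env.observe()['wrist_torque'])"
```

```text
pos [705.4  22.6  74. ] yaw 107.93 tilt [ 0.03 -0.08] F [-3.9 -2.5  7.8] w 12.8 t 6.95
shift [0.017 0.008 0.039] rows 1.0
turn z 0.991
[-0.37909601  0.61801681 -0.20312541]
```

Request:
{"fn": "move_arm", "kwargs": {"motion": [[[0, 0, 0], [0, 0, 0.3]], [[0, 0, 0], [0, 0, 0.3]], [[0, 0, 0], [0, 0, 0.3]], [[0, 0, 0], [0, 0, 0]], [[0, 0, 0], [0, 0, 0]]]}}

```text
time_s: 7.45
position: [0.7054, 0.0223, 0.074]
tool_rot: [[-0.19, 0.982, 0.001], [0.982, 0.19, -0.002], [-0.002, 0.0, -1.0]]
ft_force: [-2.9, -4.1, 8.7]
grip_width: 0.0134
gripper_force: 55.8
```

```bash
python3 p.py 705.5 23.5 72 100; python3 -c "
from h import *;print(env.observe()['wrist_torque'])"
```

```text
pos [705.4  22.3  74. ] yaw 100.98 tilt [ 0.04 -0.14] F [-2.9 -4.1  8.7] w 13.4 t 7.45
shift [0.024 0.006 0.04 ] rows 1.0
turn z 0.122
[-0.65577032  0.60820275  0.83091514]
```

Request:
{"fn": "move_arm", "kwargs": {"motion": [[[0, 0, 0], [0, 0, 0]], [[0, 0, 0], [0, 0, 0]], [[0, 0, 0], [0, 0, 0]], [[0, 0, -0.3], [0, 0, 0]], [[0, 0, -0.8], [0, 0, 0]], [[0, 0, -0.9], [0, 0, 0]], [[0, 0, -0.9], [0, 0, 0]], [[0, 0, 0], [0, 0, 0]]], "claw": 0.6}}

```text
time_s: 8.25
position: [0.7072, 0.0233, 0.2266]
tool_rot: [[-0.189, 0.982, 0.014], [0.982, 0.189, -0.002], [-0.004, 0.013, -1.0]]
ft_force: [-0.1, 0.5, 0.3]
grip_width: 0.0342
gripper_force: 0.0
```

```bash
python3 p.py 430 135 200 100; python3 - <<'E'
from m import *
d=snap('scene');W=world(d); H=hsv(d); h,s,v=[H[...,i].astype(int) for i in range(3)]
m=((h<6)|(h>174))&(s>180)&(v>100)&(W[...,2]>.068)&(W[...,2]<.09)&(W[...,0]<.8)
rect(W[m],'knob')
a=d['frame'][150:300,200:360]
cv2.imwrite('pics/k2.png',cv2.resize(a,None,fx=4,fy=4,interpolation=2)[:,:,::-1])
E
```

```text
pos [707.2  23.3 226.6] yaw 100.91 tilt [ 0.81 -0.1 ] F [-0.1  0.5  0.3] w 34.2 t 8.25
shift [ 3.246 -5.027  0.451] rows 6.0
turn z 0.114
knob 88 [708.2  26.8] [13.  41.5] 18.48 z [69.2 77.5 80.5]
```

View pics/k2.png

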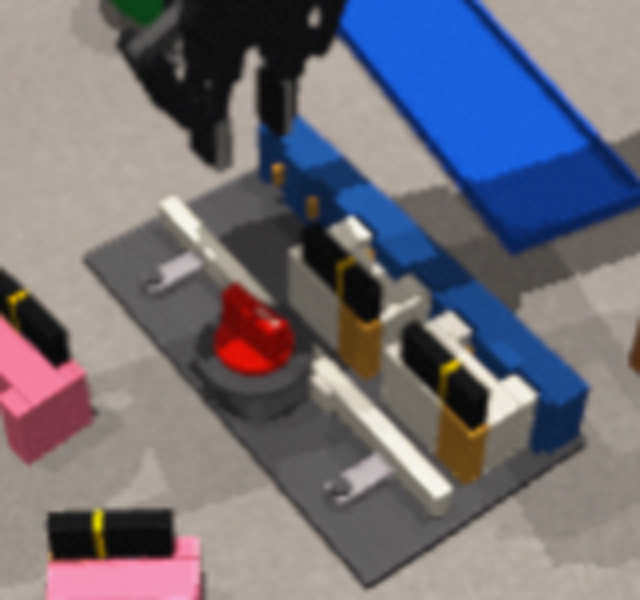

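The crop shows the red bar now lying across its old direction and the clamp bar drawn clear of both caps. Next I'll measure the wedge and stand.

```bash
python3 - <<'E'
from m import *
off={'top':[0,1.8,0],'scene':[-3,-3,0]}
for n in('top','scene'):
    d=dict(np.load(n+'0.npz')); W=world(d)+np.array(off[n])/1000; H=hsv(d); h,s,v=[H[...,i].astype(int) for i in range(3)]
    X,Y,Z=[W[...,i] for i in range(3)]
    reg=(d['depth']>0)&(X>.35)&(X<.55)&(Y>.06)&(Y<.23)
    rect(W[reg&(Z>.05)&(Z<.061)&(h<25)&(s>90)],n+' standtop')
    rect(W[reg&(Z>.114)],n+' handle top')
    rect(W[reg&(Z>.075)&(Z<.11)],n+' handle side')
    rect(W[reg&(Z>.058)&(Z<.068)&(s<90)],n+' collar')
E
```

```text
top standtop 1389 [437.3 147.4] [89.5 81.1] 18.81 z [53.1 56.5 59.7]
top handle top 88 [436.5 148.1] [17.2 18.4] 18.84 z [118.4 122.2 125. ]
top handle side 29 [434.3 141.9] [10.1 21.8] 66.46 z [ 76.3  93.5 107.7]
top collar 122 [433.7 159. ] [33.1 54.7] 17.17 z [59.1 62.4 65.6]
scene standtop 725 [434.1 145.3] [95.1 79.8] 18.92 z [52.2 54.8 57.1]
scene handle top 58 [434.4 145.5] [17.9 17.5] 17.03 z [115.8 120.5 122.5]
scene handle side 97 [437.1 149.7] [13.5 23.2] 55.8 z [ 77.7  94.7 109.5]
scene collar 64 [436.3 146. ] [31.2 30.7] 24.21 z [59.2 60.7 62.8]
```

```bash
python3 - <<'E'
import cv2
a=cv2.imread('pics/top0.png')[265:330,165:235]; b=cv2.imread('pics/scene0.png')[190:260,345:415]
a=cv2.resize(a,(400,400),interpolation=2);b=cv2.resize(b,(400,400),interpolation=2)
cv2.imwrite('pics/w1.png',cv2.hconcat([a,b]))
E
```

```text
(no output)
```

View pics/w1.png

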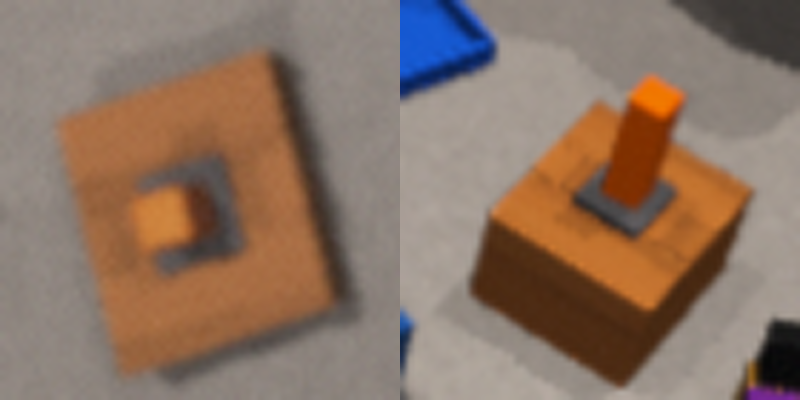

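The left panel is the top view, with the handle leaning by perspective only. The right panel shows the collar flat on the stand, so the wedge is fully home. The stand's yaw is about 18.8° and its centre about (436, 146.5).

```bash
python3 p.py 436 146.5 190 108.8
```

```text
pos [706.3  23.4 222.6] yaw 100.92 tilt [ 0.47 -0.06] F [ 0.1  0.6 -0.9] w 34.1 t 8.3
shift [ 3.444 -4.846  0.605] rows 5.0
turn z -0.986
```

Request:
{"fn": "move_arm", "kwargs": {"motion": [[[0.43, -0.604, 0.07], [0, 0, 0]], [[0.43, -0.604, 0.07], [0, 0, 0]], [[0.43, -0.604, 0.07], [0, 0, 0]], [[0.43, -0.604, 0.07], [0, 0, 0]], [[0.43, -0.604, 0.07], [0, 0, 0]], [[0.43, -0.604, 0.07], [0, 0, 0]], [[0.43, -0.604, 0.07], [0, 0, 0]], [[0.43, -0.604, 0.07], [0, 0, 0]], [[0, 0, 0], [0, 0, -0.98]], [[0, 0, 0], [0, 0, 0]], [[0, 0, 0], [0, 0, 0]], [[0, 0, 0], [0, 0, 0]]], "claw": 0.5}}

```text
time_s: 9.5
position: [0.4361, 0.1462, 0.1894]
tool_rot: [[-0.319, 0.948, -0.0], [0.948, 0.319, -0.0], [0.0, -0.0, -1.0]]
ft_force: [-0.4, -0.1, -0.1]
grip_width: 0.0427
gripper_force: 0.0
```

```bash
python3 p.py 436 146.5 99 108.8; python3 - <<'E'
from m import *
for n in('top','scene'):
    d=snap(n,n+'_h.png')
    W=world(d);H=hsv(d); h,s,v=[H[...,i].astype(int) for i in range(3)]
    m=((h<6)|(h>174))&(s>180)&(v>100)&(W[...,2]>.074)&(W[...,2]<.09)&(W[...,0]<.8)
    if m.sum()>10:
        rect(W[m],n+' knob'); p=W[m][:,:2]; p=p-p.mean(0); w,V=np.linalg.eigh(p.T@p); print(np.degrees(np.arctan2(V[1,1],V[0,1])))
    d0=dict(np.load(n+'0.npz'));W=world(d0);H=hsv(d0); h,s,v=[H[...,i].astype(int) for i in range(3)]
    m=((h<6)|(h>174))&(s>180)&(v>100)&(W[...,2]>.074)&(W[...,2]<.09)&(W[...,0]<.8)
    p=W[m][:,:2]; p=p-p.mean(0); w,V=np.linalg.eigh(p.T@p); print('start',np.degrees(np.arctan2(V[1,1],V[0,1])))
a=cv2.imread('pics/top_h.png')[150:330,165:345]; b=cv2.imread('pics/scene_h.png')[150:290,340:450]
cv2.imwrite('pics/w2.png',cv2.hconcat([cv2.resize(a,(400,400)),cv2.resize(b,(314,400))]))
E
```

```text
pos [436.1 146.2 189.4] yaw 108.57 tilt [-0.02 -0.  ] F [-0.4 -0.1 -0.1] w 42.7 t 9.5
shift [6.000e-03 1.000e-03 1.808e+00] rows 2.0
turn z -0.028
top knob 52 [706.2  18.3] [13.6 32.1] 13.6 z [76.7 80.2 83.4]
108.76070351268139
start -165.13208843469005
scene knob 68 [708.4  26.3] [12.2 43.1] 16.52 z [74.8 78.2 80.9]
104.34058206381637
start -177.813221026999
```

View pics/w2.png

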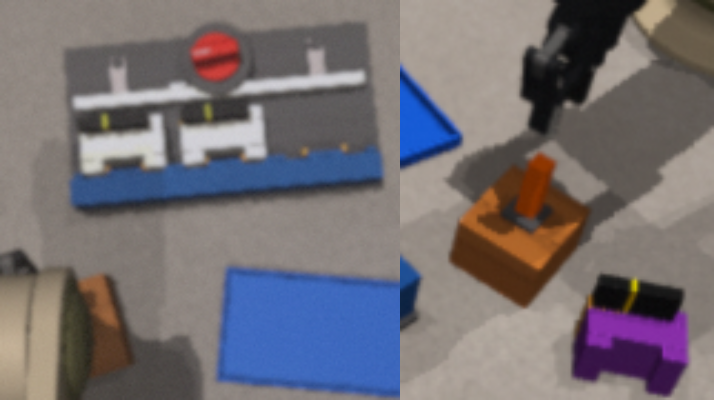

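The top panel shows the knob's bar parallel to the seam, so it is open. The scene panel shows the gripper above the handle. I'll grasp it now.

Request:
{"fn": "move_arm", "kwargs": {"motion": [[[0, 0, 0.4], [0, 0, 0]], [[0, 0, 0.4], [0, 0, 0]], [[0, 0, 0.4], [0, 0, 0]], [[0, 0, 0.4], [0, 0, 0]], [[0, 0, 0.2], [0, 0, 0]], [[0, 0, 0], [0, 0, 0]], [[0, 0, 0], [0, 0, 0]]]}}

```text
time_s: 10.3
position: [0.4361, 0.1464, 0.1001]
tool_rot: [[-0.321, 0.947, 0.001], [0.947, 0.321, 0.0], [-0.0, 0.001, -1.0]]
ft_force: [0.3, -0.6, 0.0]
grip_width: 0.0425
gripper_force: 0.0
```

Request:
{"fn": "move_arm", "kwargs": {"motion": [[[0, 0, 0], [0, 0, 0]], [[0, 0, 0], [0, 0, 0]], [[0, 0, 0], [0, 0, 0]], [[0, 0, 0], [0, 0, 0]], [[0, 0, 0], [0, 0, 0]], [[0, 0, 0], [0, 0, 0]], [[0, 0, 0], [0, 0, 0]]], "claw": 1, "force": 80}}

```text
time_s: 11.0
position: [0.436, 0.1465, 0.1005]
tool_rot: [[-0.321, 0.947, 0.002], [0.947, 0.321, 0.0], [-0.0, 0.002, -1.0]]
ft_force: [-2.4, -0.3, 6.3]
grip_width: 0.0169
gripper_force: 78.2
```

Request:
{"fn": "move_arm", "kwargs": {"motion": [[[0, 0, -0.3], [0, 0, 0]], [[0, 0, -0.3], [0, 0, 0]], [[0, 0, -0.4], [0, 0, 0]], [[0, 0, -0.5], [0, 0, 0]], [[0, 0, -0.5], [0, 0, 0]], [[0, 0, 0], [0, 0, 0]], [[0, 0, 0], [0, 0, 0]]]}}

```text
time_s: 11.7
position: [0.4354, 0.1465, 0.1994]
tool_rot: [[-0.321, 0.947, 0.0], [0.947, 0.321, 0.0], [0.0, 0.0, -1.0]]
ft_force: [0.4, 1.0, -1.8]
grip_width: 0.0171
gripper_force: 78.2
```

```bash
python3 p.py 436 146.5 200 96.5; python3 - <<'E'
from m import *
d=snap('scene','sc_w.png');np.savez('sw.npz',**d)
W=world(d)+np.array([-3,-3,0])/1000;X,Y,Z=[W[...,i] for i in range(3)]
reg=(d['depth']>0)&(X>.39)&(X<.48)&(Y>.1)&(Y<.2)
for a in range(90,150,6):
    p=W[reg&(Z>a/1000)&(Z<(a+6)/1000)]
    if len(p): 
        q=(p[:,:2]-[.436,.1465])@np.array([[.947,-.321],[.321,.947]])*1000
        print(a,len(p),'x',np.percentile(q[:,0],[5,95]).round(1),'y',np.percentile(q[:,1],[5,95]).round(1))
a=d['frame'][100:270,330:460]; cv2.imwrite('pics/w3.png',cv2.resize(a,(459,600),interpolation=2)[:,:,::-1])
E
```

```text
pos [435.4 146.5 199.4] yaw 108.74 tilt [0.01 0.  ] F [ 0.4  1.  -1.8] w 17.1 t 11.7
shift [-0.004  0.012 -0.012] rows 1.0
turn z 1.531
102 2 x [-11.9 -10.9] y [-1.4  3.8]
108 7 x [-11.6  -9. ] y [-6.8  6.7]
114 9 x [-9.3 -6.3] y [-6.   5.4]
120 9 x [-9.5 -4.5] y [-7.5  6.6]
126 12 x [-8.2 -1.7] y [-6.4  6.5]
132 8 x [-4.  -1.2] y [-7.4  5.7]
138 6 x [1.  1.9] y [-4.6  4.7]
```

View pics/w3.png

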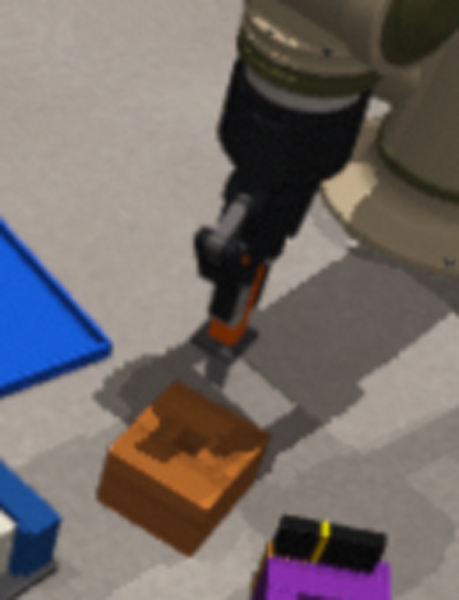

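The sloped face is towards +x (camera side) and the flat back faces the robot, so the wedge points along the stand's yaw of 18.8° as expected. To find the seam, I'll touch the block's face in the empty bay with the flat back.

```bash
python3 p.py 629.5 -83.2 205 96.7
```

```text
pos [435.1 146.5 198.8] yaw 108.74 tilt [-0.08 -0.  ] F [-0.6 -0.1 -2.4] w 16.6 t 11.75
shift [-5.599  2.206 -0.129] rows 6.0
turn z 1.505
```

Request:
{"fn": "move_arm", "kwargs": {"motion": [[[-0.56, 0.22, -0.013], [0, 0, 0]], [[-0.56, 0.22, -0.013], [0, 0, 0]], [[-0.56, 0.22, -0.013], [0, 0, 0]], [[-0.56, 0.22, -0.013], [0, 0, 0]], [[-0.56, 0.22, -0.013], [0, 0, 0]], [[-0.56, 0.22, -0.013], [0, 0, 0]], [[-0.56, 0.22, -0.013], [0, 0, 0]], [[-0.56, 0.22, -0.013], [0, 0, 0]], [[-0.56, 0.22, -0.013], [0, 0, 0]], [[-0.56, 0.22, -0.013], [0, 0, 0]], [[0, 0, 0], [0, 0, 0.75]], [[0, 0, 0], [0, 0, 0.755]], [[0, 0, 0], [0, 0, 0]], [[0, 0, 0], [0, 0, 0]], [[0, 0, 0], [0, 0, 0]]]}}

```text
time_s: 13.25
position: [0.6296, -0.0831, 0.2056]
tool_rot: [[-0.119, 0.993, -0.001], [0.993, 0.119, 0.0], [0.0, -0.001, -1.0]]
ft_force: [-1.0, -0.4, -0.8]
grip_width: 0.0171
gripper_force: 78.3
```

```bash
python3 p.py 629.5 -83.2 113 96.7;python3 - <<'E'
from m import *
d=snap('scene','sc_t.png')
# theta refinement from stored first top image: block back edge and plate
d0=dict(np.load('top0.npz'));W=world(d0)
t=snap('top','tp_t.png')
a=d['frame'][120:280,220:360]; b=t['frame'][140:260,190:350]
cv2.imwrite('pics/w4.png',cv2.hconcat([cv2.resize(a,(394,450),interpolation=2),cv2.resize(b,(400,450),interpolation=2)])[:,:,::-1])
E
```

```text
pos [629.6 -83.1 205.6] yaw 96.83 tilt [-0.05  0.02] F [-1.  -0.4 -0.8] w 17.1 t 13.25
shift [-2.000e-03 -1.000e-03  1.851e+00] rows 2.0
turn z 0.017
```

View pics/w4.png

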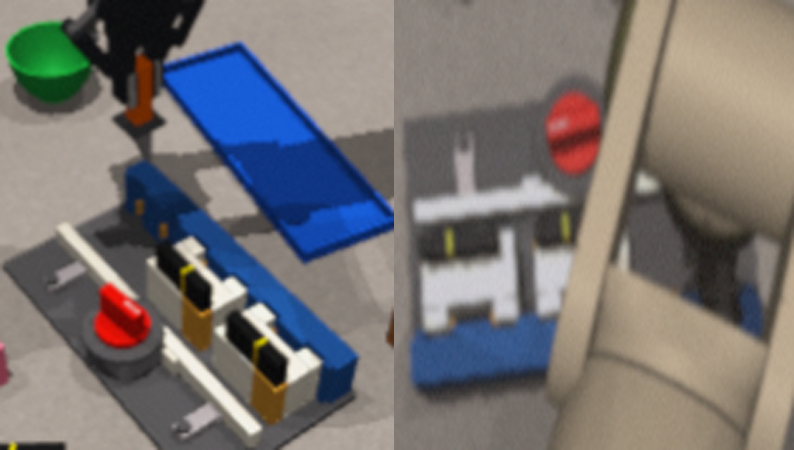

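The wedge is above the empty bay, clear of the studs. I'll descend, then feel towards the block.

Request:
{"fn": "move_arm", "kwargs": {"motion": [[[0, 0, 0.4], [0, 0, 0]], [[0, 0, 0.4], [0, 0, 0]], [[0, 0, 0.4], [0, 0, 0]], [[0, 0, 0.4], [0, 0, 0]], [[0, 0, 0.25], [0, 0, 0]], [[0, 0, 0], [0, 0, 0]], [[0, -0.05, 0], [0, 0, 0]], [[0, -0.05, 0], [0, 0, 0]], [[0, 0, 0], [0, 0, 0]], [[0, 0, 0], [0, 0, 0]]]}}

```text
time_s: 14.35
position: [0.6249, -0.084, 0.1143]
tool_rot: [[-0.117, 0.993, 0.001], [0.993, 0.117, -0.0], [-0.0, 0.001, -1.0]]
ft_force: [0.3, -0.4, -0.9]
grip_width: 0.0171
gripper_force: 78.4
```

Request:
{"fn": "move_arm", "kwargs": {"motion": [[[0, -0.03, 0], [0, 0, 0]], [[0, 0, 0], [0, 0, 0]], [[0, 0, 0], [0, 0, 0]]]}}

```text
time_s: 14.65
position: [0.6233, -0.0841, 0.1137]
tool_rot: [[-0.117, 0.993, 0.0], [0.993, 0.117, -0.0], [-0.0, 0.0, -1.0]]
ft_force: [0.3, 0.5, -2.3]
grip_width: 0.0172
gripper_force: 78.4
```

Request:
{"fn": "move_arm", "kwargs": {"motion": [[[0, -0.03, 0], [0, 0, 0]], [[0, 0, 0], [0, 0, 0]], [[0, 0, 0], [0, 0, 0]]]}}

```text
time_s: 14.95
position: [0.6218, -0.0842, 0.1136]
tool_rot: [[-0.117, 0.993, -0.0], [0.993, 0.117, 0.0], [0.0, -0.0, -1.0]]
ft_force: [-0.1, -0.3, -1.2]
grip_width: 0.0171
gripper_force: 78.3
```

Request:
{"fn": "move_arm", "kwargs": {"motion": [[[0, -0.03, 0], [0, 0, 0]], [[0, 0, 0], [0, 0, 0]], [[0, 0, 0], [0, 0, 0]]]}}

```text
time_s: 15.25
position: [0.6213, -0.0844, 0.1139]
tool_rot: [[-0.117, 0.993, 0.003], [0.993, 0.117, -0.0], [-0.0, 0.003, -1.0]]
ft_force: [4.7, 0.7, -2.8]
grip_width: 0.0171
gripper_force: 78.5
```

Contact came at TCP x ≈ 621.4, which puts the seam origin at x ≈ 601.8. The knob measurement gave 601.9, so I'll take origin (601.8, 11.1) and yaw 6.7°. I'll back off and rise.

```bash
cat > q.py <<'E'
# q.py xm ym z : plan in mould coords for TCP
import sys
from p import *
T=np.radians(6.7);c,s=np.cos(T),np.sin(T);O=np.array([601.8,11.1]);RM=np.array([[c,-s],[s,c]])
def tomould(p): return (np.asarray(p)[...,:2]-O)@RM
if __name__=='__main__':
    a=list(map(float,sys.argv[1:]))
    w=O+RM@np.array(a[:2]); plan(w[0],w[1],a[2],96.7)
    print('mould now',tomould(env.observe()['position']*1000).round(2))
E

```

Request:
{"fn": "move_arm", "kwargs": {"motion": [[[0, 0.1, 0], [0, 0, 0]], [[0, 0, -0.45], [0, 0, 0]], [[0, 0, -0.45], [0, 0, 0]], [[0, 0, -0.45], [0, 0, 0]], [[0, 0, -0.45], [0, 0, 0]], [[0, 0, 0], [0, 0, 0]], [[0, 0, 0], [0, 0, 0]], [[0, 0, 0], [0, 0, 0]]]}}

```text
time_s: 16.05
position: [0.6248, -0.0837, 0.2019]
tool_rot: [[-0.117, 0.993, -0.003], [0.993, 0.117, 0.001], [0.001, -0.003, -1.0]]
ft_force: [-1.2, -0.2, -1.7]
grip_width: 0.017
gripper_force: 78.8
```

```bash
python3 q.py 4.3 -28 158
```

```text
pos [624.8 -83.7 201.9] yaw 96.7 tilt [-0.17  0.05] F [-1.2 -0.2 -1.7] w 17.0 t 16.05
shift [ 1.375 -0.146  0.88 ] rows 2.0
turn z 0.0
mould now [ 11.74 -96.8 ]
```

Request:
{"fn": "move_arm", "kwargs": {"motion": [[[0.46, -0.05, 0], [0, 0, 0]], [[0.46, -0.05, 0], [0, 0, 0]], [[0.455, -0.05, 0], [0, 0, 0]], [[0, 0, 0.3], [0, 0, 0]], [[0, 0, 0.3], [0, 0, 0]], [[0, 0, 0.27], [0, 0, 0]], [[0, 0, 0], [0, 0, 0]], [[0, 0, 0], [0, 0, 0]], [[0, 0, 0], [0, 0, 0]]]}}

```text
time_s: 16.95
position: [0.6101, -0.0166, 0.1606]
tool_rot: [[-0.117, 0.993, 0.001], [0.993, 0.117, -0.0], [-0.0, 0.001, -1.0]]
ft_force: [-0.6, 0.0, -1.0]
grip_width: 0.0172
gripper_force: 78.8
```

```bash
python3 q.py 4.3 -28 140; python3 - <<'E'
from m import *
d=snap('scene','sc_t2.png')
a=d['frame'][155:275,250:350]
cv2.imwrite('pics/w5.png',cv2.resize(a,(500,600),interpolation=2)[:,:,::-1])
E
```

```text
pos [610.1 -16.6 160.6] yaw 96.7 tilt [ 0.04 -0.01] F [-0.6  0.  -1. ] w 17.2 t 16.95
shift [ 0.009 -0.014  0.412] rows 1.0
turn z -0.0
mould now [  4.98 -28.43]
```

View pics/w5.png

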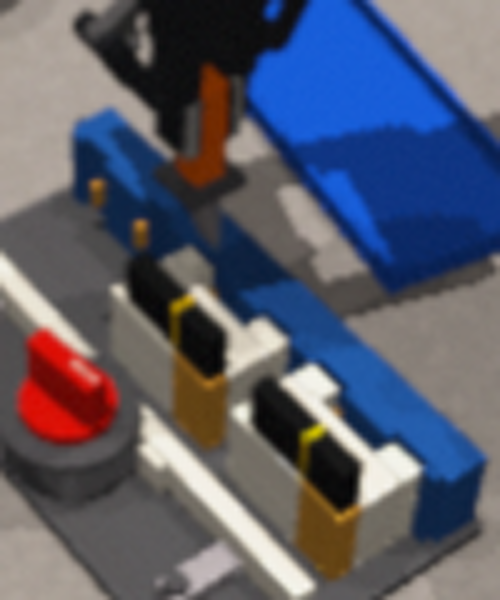

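The wedge tip (205,245 in the crop) stands over the -y end of capB at the seam. I'll enter gently and watch the force.

Request:
{"fn": "move_arm", "kwargs": {"motion": [[[0, -0.014, 0.1], [0, 0, 0]], [[0, 0, 0.08], [0, 0, 0]], [[0, 0, 0.08], [0, 0, 0]], [[0, 0, 0.08], [0, 0, 0]], [[0, 0, 0], [0, 0, 0]], [[0, 0, 0], [0, 0, 0]]]}}

```text
time_s: 17.6
position: [0.6091, -0.0165, 0.1431]
tool_rot: [[-0.117, 0.993, -0.0], [0.993, 0.117, 0.0], [0.0, -0.0, -1.0]]
ft_force: [-0.2, 0.2, -1.0]
grip_width: 0.0169
gripper_force: 78.8
```

```bash
python3 q.py 4.3 -28 135
```

```text
pos [609.1 -16.5 143.1] yaw 96.71 tilt [-0.01  0.  ] F [-0.2  0.2 -1. ] w 16.9 t 17.6
shift [0.006 0.005 0.161] rows 1.0
turn z 0.001
mould now [  4.06 -28.3 ]
```

Request:
{"fn": "move_arm", "kwargs": {"motion": [[[0, -0.014, 0.04], [0, 0, 0]], [[0, 0, 0.04], [0, 0, 0]], [[0, 0, 0.04], [0, 0, 0]], [[0, 0, 0], [0, 0, 0]], [[0, 0, 0], [0, 0, 0]]]}}

```text
time_s: 18.1
position: [0.6087, -0.0166, 0.1372]
tool_rot: [[-0.117, 0.993, 0.001], [0.993, 0.117, -0.0], [-0.0, 0.001, -1.0]]
ft_force: [1.6, 0.3, -1.9]
grip_width: 0.0171
gripper_force: 78.9
```

```bash
python3 q.py 3.5 -28 131.3
```

```text
pos [608.7 -16.6 137.2] yaw 96.7 tilt [ 0.04 -0.  ] F [ 1.6  0.3 -1.9] w 17.1 t 18.1
shift [ 0.007 -0.002  0.117] rows 1.0
turn z 0.001
mould now [  3.58 -28.36]
```

Request:
{"fn": "move_arm", "kwargs": {"motion": [[[0, 0, 0.03], [0, 0, 0]], [[0, 0, 0.03], [0, 0, 0]], [[0, 0, 0.03], [0, 0, 0]], [[0, 0, 0.03], [0, 0, 0]], [[0, 0, 0], [0, 0, 0]], [[0, 0, 0], [0, 0, 0]]]}}

```text
time_s: 18.7
position: [0.6086, -0.0166, 0.1309]
tool_rot: [[-0.117, 0.993, 0.0], [0.993, 0.117, 0.0], [0.0, 0.0, -1.0]]
ft_force: [3.2, -0.5, -0.5]
grip_width: 0.0169
gripper_force: 79.0
```

```bash
cat > g.py <<'E'
from q import *
from m import hsv
def rib(d,yc):
    W=world(d)*1000; M=W.copy(); M[...,:2]=tomould(W)
    H=hsv(d); v=H[...,2]
    k=(d['depth']>0)&(v<70)&(M[...,2]>66)&(M[...,2]<92)&(abs(M[...,1]-yc)<38)&(M[...,0]>34)&(M[...,0]<66)
    p=M[k]
    if len(p)<20: return None
    # top part of +x face
    b=np.polyfit(p[:,1]-yc,p[:,0],1)
    for _ in range(4):
        r=p[:,0]-np.polyval(b,p[:,1]-yc); kk=abs(r)<6; b=np.polyfit(p[kk,1]-yc,p[kk,0],1)
    return b,kk.sum()
def gaps(yc,n='scene'):
    b0,_=rib(dict(np.load(n+'0.npz')),yc); b1,k=rib(snap(n),yc)
    db=b1-b0
    print(n,'cap y',yc,'gap e0 %.1f e1 %.1f'%(db[1]-40*db[0],db[1]+40*db[0]),'n',k)
if __name__=='__main__':
    q=env.observe()['position']*1000
    print('TCP mould',tomould(q).round(2),'d',round(149.5-q[2],1),'F',env.observe()['ft_force'].round(1))
    for yc in map(float,sys.argv[1:]): gaps(yc)
E
python3 g.py 0 97
```

```text
TCP mould [  3.52 -28.31] d 18.6 F [ 3.2 -0.5 -0.5]
scene cap y 0.0 gap e0 3.2 e1 0.7 n 148
scene cap y 97.0 gap e0 -0.4 e1 0.4 n 171
```

Request:
{"fn": "move_arm", "kwargs": {"motion": [[[0, 0.014, -0.27], [0, 0, 0]], [[0, 0, -0.27], [0, 0, 0]], [[0, 0, 0], [0, 0, 0]], [[0.373, 0, 0], [0, 0, 0]], [[0.373, 0, 0], [0, 0, 0]], [[0.374, 0, 0], [0, 0, 0]], [[0, 0, 0], [0, 0, 0]], [[0, 0, 0], [0, 0, 0]], [[0, 0, 0.1], [0, 0, 0]], [[0, 0, 0.1], [0, 0, 0]], [[0, -0.007, 0.08], [0, 0, 0]], [[0, -0.007, 0.06], [0, 0, 0]], [[0, 0, 0.05], [0, 0, 0]], [[0, 0, 0.05], [0, 0, 0]], [[0, 0, 0.05], [0, 0, 0]], [[0, 0, 0.05], [0, 0, 0]], [[0, 0, 0.05], [0, 0, 0]], [[0, 0, 0], [0, 0, 0]], [[0, 0, 0], [0, 0, 0]]]}}

```text
time_s: 20.7
position: [0.602, 0.0391, 0.1284]
tool_rot: [[-0.117, 0.993, 0.0], [0.993, 0.117, 0.0], [0.0, 0.0, -1.0]]
ft_force: [3.5, 0.8, -1.6]
grip_width: 0.0169
gripper_force: 79.0
```

```bash
python3 g.py 0 97
```

```text
TCP mould [ 3.49 27.73] d 21.1 F [ 3.5  0.8 -1.6]
scene cap y 0.0 gap e0 2.4 e1 3.1 n 165
scene cap y 97.0 gap e0 -0.2 e1 0.5 n 174
```

Request:
{"fn": "move_arm", "kwargs": {"motion": [[[0, 0.014, -0.29], [0, 0, 0]], [[0, 0, -0.3], [0, 0, 0]], [[0, 0, 0], [0, 0, 0]], [[-0.373, 0, 0], [0, 0, 0]], [[-0.373, 0, 0], [0, 0, 0]], [[-0.374, 0, 0], [0, 0, 0]], [[0, 0, 0], [0, 0, 0]], [[0, 0, 0.1], [0, 0, 0]], [[0, 0, 0.1], [0, 0, 0]], [[0, -0.007, 0.08], [0, 0, 0]], [[0, -0.007, 0.06], [0, 0, 0]], [[0, 0, 0.05], [0, 0, 0]], [[0, 0, 0.05], [0, 0, 0]], [[0, 0, 0.05], [0, 0, 0]], [[0, 0, 0.05], [0, 0, 0]], [[0, 0, 0.05], [0, 0, 0]], [[0, 0, 0.05], [0, 0, 0]], [[0, 0, 0.035], [0, 0, 0]], [[0, 0, 0], [0, 0, 0]], [[0, 0, 0], [0, 0, 0]]]}}

```text
time_s: 22.8
position: [0.6086, -0.0166, 0.1242]
tool_rot: [[-0.117, 0.993, 0.0], [0.993, 0.117, -0.0], [-0.0, 0.0, -1.0]]
ft_force: [2.9, 0.0, -1.8]
grip_width: 0.0171
gripper_force: 79.4
```

```bash
python3 g.py 0
```

```text
TCP mould [  3.51 -28.33] d 25.3 F [ 2.9  0.  -1.8]
scene cap y 0.0 gap e0 5.6 e1 2.9 n 151
```

Request:
{"fn": "move_arm", "kwargs": {"motion": [[[0, 0.014, -0.334], [0, 0, 0]], [[0, 0, -0.34], [0, 0, 0]], [[0, 0, 0], [0, 0, 0]], [[0.373, 0, 0], [0, 0, 0]], [[0.373, 0, 0], [0, 0, 0]], [[0.374, 0, 0], [0, 0, 0]], [[0, 0, 0], [0, 0, 0]], [[0, 0, 0.12], [0, 0, 0]], [[0, 0, 0.12], [0, 0, 0]], [[0, -0.007, 0.12], [0, 0, 0]], [[0, -0.007, 0.05], [0, 0, 0]], [[0, 0, 0.05], [0, 0, 0]], [[0, 0, 0.05], [0, 0, 0]], [[0, 0, 0.05], [0, 0, 0]], [[0, 0, 0.05], [0, 0, 0]], [[0, 0, 0.05], [0, 0, 0]], [[0, 0, 0.05], [0, 0, 0]], [[0, 0, 0.05], [0, 0, 0]], [[0, 0, 0], [0, 0, 0]], [[0, 0, 0], [0, 0, 0]]]}}

```text
time_s: 24.85
position: [0.602, 0.0391, 0.1196]
tool_rot: [[-0.117, 0.993, 0.0], [0.993, 0.117, 0.0], [0.0, 0.0, -1.0]]
ft_force: [4.9, 1.8, -2.7]
grip_width: 0.0168
gripper_force: 79.3
```

```bash
python3 g.py 0
```

```text
TCP mould [ 3.49 27.81] d 29.9 F [ 4.9  1.8 -2.7]
scene cap y 0.0 gap e0 4.7 e1 6.6 n 167
```

Request:
{"fn": "move_arm", "kwargs": {"motion": [[[0, 0.014, -0.378], [0, 0, 0]], [[0, 0, -0.38], [0, 0, 0]], [[0, 0, 0], [0, 0, 0]], [[-0.373, 0, 0], [0, 0, 0]], [[-0.373, 0, 0], [0, 0, 0]], [[-0.374, 0, 0], [0, 0, 0]], [[0, 0, 0], [0, 0, 0]], [[0, 0, 0.14], [0, 0, 0]], [[0, 0, 0.14], [0, 0, 0]], [[0, -0.007, 0.14], [0, 0, 0]], [[0, -0.007, 0.06], [0, 0, 0]], [[0, 0, 0.06], [0, 0, 0]], [[0, 0, 0.05], [0, 0, 0]], [[0, 0, 0.05], [0, 0, 0]], [[0, 0, 0.05], [0, 0, 0]], [[0, 0, 0.05], [0, 0, 0]], [[0, 0, 0.05], [0, 0, 0]], [[0, 0, 0.05], [0, 0, 0]], [[0, 0, 0], [0, 0, 0]], [[0, 0, 0], [0, 0, 0]]]}}

```text
time_s: 26.9
position: [0.6086, -0.0167, 0.1157]
tool_rot: [[-0.117, 0.993, 0.0], [0.993, 0.117, -0.0], [-0.0, 0.0, -1.0]]
ft_force: [4.4, -0.4, -3.6]
grip_width: 0.0169
gripper_force: 79.7
```

```bash
python3 g.py 0
```

```text
TCP mould [  3.52 -28.37] d 33.8 F [ 4.4 -0.4 -3.6]
scene cap y 0.0 gap e0 8.7 e1 6.2 n 166
```

Request:
{"fn": "move_arm", "kwargs": {"motion": [[[0, 0.014, -0.42], [0, 0, 0]], [[0, 0, -0.422], [0, 0, 0]], [[0, 0, 0], [0, 0, 0]], [[0.373, 0, 0], [0, 0, 0]], [[0.373, 0, 0], [0, 0, 0]], [[0.374, 0, 0], [0, 0, 0]], [[0, 0, 0], [0, 0, 0]], [[0, 0, 0.15], [0, 0, 0]], [[0, 0, 0.15], [0, 0, 0]], [[0, -0.007, 0.15], [0, 0, 0]], [[0, -0.007, 0.084], [0, 0, 0]], [[0, 0, 0.06], [0, 0, 0]], [[0, 0, 0.06], [0, 0, 0]], [[0, 0, 0.06], [0, 0, 0]], [[0, 0, 0.06], [0, 0, 0]], [[0, 0, 0.06], [0, 0, 0]], [[0, 0, 0.06], [0, 0, 0]], [[0, 0, 0.06], [0, 0, 0]], [[0, 0, 0], [0, 0, 0]], [[0, 0, 0], [0, 0, 0]]]}}

```text
time_s: 28.95
position: [0.602, 0.0391, 0.11]
tool_rot: [[-0.117, 0.993, 0.0], [0.993, 0.117, 0.0], [0.0, 0.0, -1.0]]
ft_force: [4.2, 1.6, -2.9]
grip_width: 0.0173
gripper_force: 79.8
```

```bash
python3 g.py 0
```

```text
TCP mould [ 3.49 27.78] d 39.5 F [ 4.2  1.6 -2.9]
scene cap y 0.0 gap e0 8.6 e1 10.2 n 157
```

Request:
{"fn": "move_arm", "kwargs": {"motion": [[[0, 0.014, -0.477], [0, 0, 0]], [[0, 0, -0.477], [0, 0, 0]], [[0, 0, 0], [0, 0, 0]], [[-0.373, 0, 0], [0, 0, 0]], [[-0.373, 0, 0], [0, 0, 0]], [[-0.374, 0, 0], [0, 0, 0]], [[0, 0, 0], [0, 0, 0]], [[0, 0, 0.16], [0, 0, 0]], [[0, 0, 0.16], [0, 0, 0]], [[0, -0.007, 0.16], [0, 0, 0]], [[0, -0.007, 0.09], [0, 0, 0]], [[0, 0, 0.06], [0, 0, 0]], [[0, 0, 0.06], [0, 0, 0]], [[0, 0, 0.06], [0, 0, 0]], [[0, 0, 0.06], [0, 0, 0]], [[0, 0, 0.06], [0, 0, 0]], [[0, 0, 0.06], [0, 0, 0]], [[0, 0, 0.06], [0, 0, 0]], [[0, 0, 0], [0, 0, 0]], [[0, 0, 0], [0, 0, 0]]]}}

```text
time_s: 31.0
position: [0.6086, -0.0167, 0.1083]
tool_rot: [[-0.117, 0.993, 0.0], [0.993, 0.117, -0.0], [-0.0, 0.0, -1.0]]
ft_force: [4.4, -1.8, -3.6]
grip_width: 0.0168
gripper_force: 80.3
```

```bash
python3 g.py 0
```

```text
TCP mould [  3.53 -28.36] d 41.2 F [ 4.4 -1.8 -3.6]
scene cap y 0.0 gap e0 11.3 e1 9.9 n 159
```

Request:
{"fn": "move_arm", "kwargs": {"motion": [[[0, 0.014, -0.495], [0, 0, 0]], [[0, 0, -0.495], [0, 0, 0]], [[0, 0, 0], [0, 0, 0]], [[0.373, 0, 0], [0, 0, 0]], [[0.373, 0, 0], [0, 0, 0]], [[0.374, 0, 0], [0, 0, 0]], [[0, 0, 0], [0, 0, 0]], [[0, 0, 0.16], [0, 0, 0]], [[0, 0, 0.16], [0, 0, 0]], [[0, -0.007, 0.16], [0, 0, 0]], [[0, -0.007, 0.14], [0, 0, 0]], [[0, 0, 0.08], [0, 0, 0]], [[0, 0, 0.08], [0, 0, 0]], [[0, 0, 0.07], [0, 0, 0]], [[0, 0, 0.07], [0, 0, 0]], [[0, 0, 0.07], [0, 0, 0]], [[0, 0, 0], [0, 0, 0]], [[0, 0.014, -0.33], [0, 0, 0]], [[0, 0, -0.33], [0, 0, 0]], [[0, 0, -0.33], [0, 0, 0]]]}}

```text
time_s: 33.05
position: [0.602, 0.0389, 0.1583]
tool_rot: [[-0.117, 0.993, -0.002], [0.993, 0.117, -0.0], [-0.0, -0.002, -1.0]]
ft_force: [0.3, 0.1, -1.9]
grip_width: 0.0174
gripper_force: 80.7
```

```bash
python3 g.py 0 97; python3 q.py 4 69 158
```

```text
TCP mould [ 3.41 27.61] d -8.8 F [ 0.3  0.1 -1.9]
scene cap y 0.0 gap e0 11.8 e1 10.2 n 161
scene cap y 97.0 gap e0 -0.6 e1 0.3 n 178
pos [602.8  38.9 159.8] yaw 96.71 tilt [ 0.12 -0.05] F [ 0.2  0.4 -1.2] w 16.9 t 33.15
shift [ 0.831 -0.005  0.035] rows 1.0
turn z 0.001
mould now [ 4.24 27.45]
```

Request:
{"fn": "move_arm", "kwargs": {"motion": [[[0.273, 0, 0], [0, 0, 0]], [[0.273, 0, 0], [0, 0, 0]], [[0.274, 0, 0], [0, 0, 0]], [[0, 0, 0], [0, 0, 0]], [[0, 0, 0], [0, 0, 0]], [[0, 0, 0.1], [0, 0, 0]], [[0, 0, 0.1], [0, 0, 0]], [[0, 0, 0.07], [0, 0, 0]], [[0, 0, 0], [0, 0, 0]], [[0, 0, 0], [0, 0, 0]]]}}

```text
time_s: 34.15
position: [0.5978, 0.0796, 0.1445]
tool_rot: [[-0.116, 0.993, -0.0], [0.993, 0.116, 0.0], [0.0, -0.0, -1.0]]
ft_force: [0.6, -0.8, -1.3]
grip_width: 0.0168
gripper_force: 80.7
```

```bash
python3 q.py 4 69 131.3
```

```text
pos [597.8  79.6 144.5] yaw 96.69 tilt [-0.01  0.  ] F [ 0.6 -0.8 -1.3] w 16.8 t 34.15
shift [ 0.009 -0.001  0.264] rows 1.0
turn z -0.001
mould now [ 4.05 68.54]
```

In the slot at depth 5 with no force. Next I'll drive the -y end (e0) of capC to about 3 mm.

Request:
{"fn": "move_arm", "kwargs": {"motion": [[[0, -0.007, 0.05], [0, 0, 0]], [[0, -0.007, 0.05], [0, 0, 0]], [[0, 0, 0.05], [0, 0, 0]], [[0, 0, 0.04], [0, 0, 0]], [[0, 0, 0.04], [0, 0, 0]], [[0, 0, 0.034], [0, 0, 0]], [[0, 0, 0], [0, 0, 0]], [[0, 0, 0], [0, 0, 0]]]}}

```text
time_s: 34.95
position: [0.5973, 0.0797, 0.1312]
tool_rot: [[-0.117, 0.993, 0.0], [0.993, 0.117, 0.0], [-0.0, 0.0, -1.0]]
ft_force: [2.3, 0.0, -0.9]
grip_width: 0.0172
gripper_force: 80.8
```

```bash
python3 g.py 0 97
```

```text
TCP mould [ 3.55 68.69] d 18.3 F [ 2.3  0.  -0.9]
scene cap y 0.0 gap e0 11.3 e1 10.6 n 161
scene cap y 97.0 gap e0 3.8 e1 -0.1 n 165
```

Request:
{"fn": "move_arm", "kwargs": {"motion": [[[0, 0.014, -0.267], [0, 0, 0]], [[0, 0, -0.267], [0, 0, 0]], [[0, 0, 0], [0, 0, 0]], [[0.373, 0, 0], [0, 0, 0]], [[0.373, 0, 0], [0, 0, 0]], [[0.374, 0, 0], [0, 0, 0]], [[0, 0, 0], [0, 0, 0]], [[0, 0, 0], [0, 0, 0]], [[0, 0, 0.1], [0, 0, 0]], [[0, 0, 0.1], [0, 0, 0]], [[0, 0, 0.08], [0, 0, 0]], [[0, 0, 0], [0, 0, 0]], [[0, 0, 0], [0, 0, 0]]]}}

```text
time_s: 36.35
position: [0.5913, 0.1352, 0.1439]
tool_rot: [[-0.116, 0.993, -0.0], [0.993, 0.116, -0.0], [0.0, -0.0, -1.0]]
ft_force: [0.1, -0.1, -1.3]
grip_width: 0.0171
gripper_force: 80.7
```

```bash
python3 g.py 97; python3 q.py 4 125 128.5
```

```text
TCP mould [  4.03 124.51] d 5.6 F [ 0.1 -0.1 -1.3]
scene cap y 97.0 gap e0 3.2 e1 0.4 n 167
pos [591.3 135.3 144.1] yaw 96.69 tilt [ 0. -0.] F [-0.3  0.5 -0.7] w 17.3 t 36.4
shift [ 0.008 -0.002  0.313] rows 1.0
turn z -0.001
mould now [  4.09 124.58]
```

Request:
{"fn": "move_arm", "kwargs": {"motion": [[[0, -0.007, 0.06], [0, 0, 0]], [[0, -0.007, 0.05], [0, 0, 0]], [[0, 0, 0.05], [0, 0, 0]], [[0, 0, 0.05], [0, 0, 0]], [[0, 0, 0.05], [0, 0, 0]], [[0, 0, 0.05], [0, 0, 0]], [[0, 0, 0], [0, 0, 0]], [[0, 0, 0], [0, 0, 0]]]}}

```text
time_s: 37.2
position: [0.5908, 0.1354, 0.1283]
tool_rot: [[-0.117, 0.993, 0.0], [0.993, 0.117, 0.0], [0.0, 0.0, -1.0]]
ft_force: [2.9, 0.5, -2.4]
grip_width: 0.0168
gripper_force: 80.6
```

```bash
python3 g.py 97
```

```text
TCP mould [  3.53 124.71] d 21.2 F [ 2.9  0.5 -2.4]
scene cap y 97.0 gap e0 2.0 e1 3.7 n 188
```

Request:
{"fn": "move_arm", "kwargs": {"motion": [[[0, 0.014, -0.29], [0, 0, 0]], [[0, 0, -0.3], [0, 0, 0]], [[0, 0, 0], [0, 0, 0]], [[-0.373, 0, 0], [0, 0, 0]], [[-0.373, 0, 0], [0, 0, 0]], [[-0.374, 0, 0], [0, 0, 0]], [[0, 0, 0], [0, 0, 0]], [[0, 0, 0.1], [0, 0, 0]], [[0, 0, 0.1], [0, 0, 0]], [[0, -0.007, 0.08], [0, 0, 0]], [[0, -0.007, 0.06], [0, 0, 0]], [[0, 0, 0.05], [0, 0, 0]], [[0, 0, 0.05], [0, 0, 0]], [[0, 0, 0.05], [0, 0, 0]], [[0, 0, 0.05], [0, 0, 0]], [[0, 0, 0.05], [0, 0, 0]], [[0, 0, 0.05], [0, 0, 0]], [[0, 0, 0.035], [0, 0, 0]], [[0, 0, 0], [0, 0, 0]], [[0, 0, 0], [0, 0, 0]]]}}

```text
time_s: 39.25
position: [0.5973, 0.0797, 0.1241]
tool_rot: [[-0.117, 0.993, 0.0], [0.993, 0.117, 0.0], [-0.0, 0.0, -1.0]]
ft_force: [2.9, -0.8, -1.4]
grip_width: 0.0173
gripper_force: 80.7
```

```bash
python3 g.py 97
```

```text
TCP mould [ 3.5  68.66] d 25.4 F [ 2.9 -0.8 -1.4]
scene cap y 97.0 gap e0 6.3 e1 3.2 n 166
```

Same behaviour as capB, so I'll repeat the same ladder.

Request:
{"fn": "move_arm", "kwargs": {"motion": [[[0, 0.014, -0.334], [0, 0, 0]], [[0, 0, -0.34], [0, 0, 0]], [[0, 0, 0], [0, 0, 0]], [[0.373, 0, 0], [0, 0, 0]], [[0.373, 0, 0], [0, 0, 0]], [[0.374, 0, 0], [0, 0, 0]], [[0, 0, 0], [0, 0, 0]], [[0, 0, 0.12], [0, 0, 0]], [[0, 0, 0.12], [0, 0, 0]], [[0, -0.007, 0.12], [0, 0, 0]], [[0, -0.007, 0.05], [0, 0, 0]], [[0, 0, 0.05], [0, 0, 0]], [[0, 0, 0.05], [0, 0, 0]], [[0, 0, 0.05], [0, 0, 0]], [[0, 0, 0.05], [0, 0, 0]], [[0, 0, 0.05], [0, 0, 0]], [[0, 0, 0.05], [0, 0, 0]], [[0, 0, 0.05], [0, 0, 0]], [[0, 0, 0], [0, 0, 0]], [[0, 0, 0], [0, 0, 0]]]}}

```text
time_s: 41.3
position: [0.5907, 0.1354, 0.1196]
tool_rot: [[-0.117, 0.993, 0.0], [0.993, 0.117, 0.0], [0.0, 0.0, -1.0]]
ft_force: [3.5, 0.6, -3.9]
grip_width: 0.0168
gripper_force: 80.5
```

```bash
python3 g.py 97
```

```text
TCP mould [  3.5  124.76] d 29.9 F [ 3.5  0.6 -3.9]
scene cap y 97.0 gap e0 6.3 e1 6.1 n 188
```

Request:
{"fn": "move_arm", "kwargs": {"motion": [[[0, 0.014, -0.378], [0, 0, 0]], [[0, 0, -0.38], [0, 0, 0]], [[0, 0, 0], [0, 0, 0]], [[-0.373, 0, 0], [0, 0, 0]], [[-0.373, 0, 0], [0, 0, 0]], [[-0.374, 0, 0], [0, 0, 0]], [[0, 0, 0], [0, 0, 0]], [[0, 0, 0.14], [0, 0, 0]], [[0, 0, 0.14], [0, 0, 0]], [[0, -0.007, 0.14], [0, 0, 0]], [[0, -0.007, 0.06], [0, 0, 0]], [[0, 0, 0.06], [0, 0, 0]], [[0, 0, 0.05], [0, 0, 0]], [[0, 0, 0.05], [0, 0, 0]], [[0, 0, 0.05], [0, 0, 0]], [[0, 0, 0.05], [0, 0, 0]], [[0, 0, 0.05], [0, 0, 0]], [[0, 0, 0.05], [0, 0, 0]], [[0, 0, 0], [0, 0, 0]], [[0, 0, 0], [0, 0, 0]]]}}

```text
time_s: 43.35
position: [0.5973, 0.0797, 0.1157]
tool_rot: [[-0.117, 0.993, 0.0], [0.993, 0.117, -0.0], [-0.0, 0.0, -1.0]]
ft_force: [3.9, -0.0, -2.9]
grip_width: 0.017
gripper_force: 80.5
```

```bash
python3 g.py 97
```

```text
TCP mould [ 3.5  68.62] d 33.8 F [ 3.9 -0.  -2.9]
scene cap y 97.0 gap e0 9.1 e1 6.5 n 192
```

Request:
{"fn": "move_arm", "kwargs": {"motion": [[[0, 0.014, -0.42], [0, 0, 0]], [[0, 0, -0.422], [0, 0, 0]], [[0, 0, 0], [0, 0, 0]], [[0.373, 0, 0], [0, 0, 0]], [[0.373, 0, 0], [0, 0, 0]], [[0.374, 0, 0], [0, 0, 0]], [[0, 0, 0], [0, 0, 0]], [[0, 0, 0.15], [0, 0, 0]], [[0, 0, 0.15], [0, 0, 0]], [[0, -0.007, 0.15], [0, 0, 0]], [[0, -0.007, 0.084], [0, 0, 0]], [[0, 0, 0.06], [0, 0, 0]], [[0, 0, 0.06], [0, 0, 0]], [[0, 0, 0.06], [0, 0, 0]], [[0, 0, 0.06], [0, 0, 0]], [[0, 0, 0.06], [0, 0, 0]], [[0, 0, 0.06], [0, 0, 0]], [[0, 0, 0.06], [0, 0, 0]], [[0, 0, 0], [0, 0, 0]], [[0, 0, 0], [0, 0, 0]]]}}

```text
time_s: 45.4
position: [0.5907, 0.1354, 0.11]
tool_rot: [[-0.117, 0.993, 0.0], [0.993, 0.117, 0.0], [0.0, 0.0, -1.0]]
ft_force: [5.4, 1.7, -3.3]
grip_width: 0.0172
gripper_force: 80.4
```

```bash
python3 g.py 97
```

```text
TCP mould [  3.51 124.78] d 39.5 F [ 5.4  1.7 -3.3]
scene cap y 97.0 gap e0 8.7 e1 10.3 n 183
```

Request:
{"fn": "move_arm", "kwargs": {"motion": [[[0, 0.014, -0.477], [0, 0, 0]], [[0, 0, -0.477], [0, 0, 0]], [[0, 0, 0], [0, 0, 0]], [[-0.373, 0, 0], [0, 0, 0]], [[-0.373, 0, 0], [0, 0, 0]], [[-0.374, 0, 0], [0, 0, 0]], [[0, 0, 0], [0, 0, 0]], [[0, 0, 0.16], [0, 0, 0]], [[0, 0, 0.16], [0, 0, 0]], [[0, -0.007, 0.16], [0, 0, 0]], [[0, -0.007, 0.09], [0, 0, 0]], [[0, 0, 0.06], [0, 0, 0]], [[0, 0, 0.06], [0, 0, 0]], [[0, 0, 0.06], [0, 0, 0]], [[0, 0, 0.06], [0, 0, 0]], [[0, 0, 0.06], [0, 0, 0]], [[0, 0, 0.06], [0, 0, 0]], [[0, 0, 0.06], [0, 0, 0]], [[0, 0, 0], [0, 0, 0]], [[0, 0, 0], [0, 0, 0]]]}}

```text
time_s: 47.45
position: [0.5973, 0.0797, 0.1083]
tool_rot: [[-0.117, 0.993, 0.0], [0.993, 0.117, -0.0], [-0.0, 0.0, -1.0]]
ft_force: [5.2, -0.7, -3.3]
grip_width: 0.0168
gripper_force: 80.6
```

Request:
{"fn": "move_arm", "kwargs": {"motion": [[[0, 0.014, -0.495], [0, 0, 0]], [[0, 0, -0.495], [0, 0, 0]], [[0, 0, 0], [0, 0, 0]], [[0.373, 0, 0], [0, 0, 0]], [[0.373, 0, 0], [0, 0, 0]], [[0.374, 0, 0], [0, 0, 0]], [[0, 0, 0], [0, 0, 0]], [[0, 0, 0.16], [0, 0, 0]], [[0, 0, 0.16], [0, 0, 0]], [[0, -0.007, 0.16], [0, 0, 0]], [[0, -0.007, 0.14], [0, 0, 0]], [[0, 0, 0.08], [0, 0, 0]], [[0, 0, 0.08], [0, 0, 0]], [[0, 0, 0.07], [0, 0, 0]], [[0, 0, 0.07], [0, 0, 0]], [[0, 0, 0.07], [0, 0, 0]], [[0, 0, 0], [0, 0, 0]], [[0, 0.014, -0.33], [0, 0, 0]], [[0, 0, -0.33], [0, 0, 0]], [[0, 0, -0.33], [0, 0, 0]]]}}

```text
time_s: 49.45
position: [0.5906, 0.1353, 0.1582]
tool_rot: [[-0.117, 0.993, -0.002], [0.993, 0.117, -0.001], [-0.0, -0.002, -1.0]]
ft_force: [1.7, 0.5, -0.9]
grip_width: 0.0174
gripper_force: 80.9
```

Request:
{"fn": "move_arm", "kwargs": {"motion": [[[0, 0, -0.3], [0, 0, 0]], [[0, 0, -0.5], [0, 0, 0]], [[0, 0, 0], [0, 0, 0]], [[0, 0, 0], [0, 0, 0]], [[0, 0, 0], [0, 0, 0]]]}}

```text
time_s: 49.95
position: [0.5905, 0.1353, 0.1964]
tool_rot: [[-0.117, 0.993, -0.003], [0.993, 0.117, -0.0], [0.0, -0.003, -1.0]]
ft_force: [-0.1, 0.4, -0.3]
grip_width: 0.0168
gripper_force: 81.0
```

```bash
python3 g.py 0 97; python3 p.py 436.0 146.5 199 108.74
```

```text
TCP mould [  3.24 124.7 ] d -46.9 F [-0.1  0.4 -0.3]
scene cap y 0.0 gap e0 11.0 e1 10.5 n 168
scene cap y 97.0 gap e0 11.7 e1 10.5 n 183
pos [590.7 135.4 196.7] yaw 96.7 tilt [-0.15 -0.01] F [ 0.4 -0.2 -1.8] w 17.5 t 50.05
shift [ 0.583 -3.048 -0.038] rows 4.0
turn z -1.505
```

Both caps now stand more than 10 mm clear at both ends. I'll return the wedge to its stand.

Request:
{"fn": "move_arm", "kwargs": {"motion": [[[0.0833, -0.4354, -0.005], [0, 0, 0]], [[0.0833, -0.4354, -0.005], [0, 0, 0]], [[0.0833, -0.4354, -0.005], [0, 0, 0]], [[0.0833, -0.4354, -0.005], [0, 0, 0]], [[0.0833, -0.4354, -0.005], [0, 0, 0]], [[0.0833, -0.4354, -0.005], [0, 0, 0]], [[0.0833, -0.4354, -0.005], [0, 0, 0]], [[0, 0, 0], [0, 0, -0.75]], [[0, 0, 0], [0, 0, -0.755]], [[0, 0, 0], [0, 0, 0]], [[0, 0, 0], [0, 0, 0]], [[0, 0, 0], [0, 0, 0]], [[0, 0, 0], [0, 0, 0]]]}}

```text
time_s: 51.35
position: [0.4365, 0.1466, 0.1996]
tool_rot: [[-0.32, 0.947, -0.0], [0.947, 0.32, -0.0], [0.0, -0.0, -1.0]]
ft_force: [0.6, 0.5, -1.4]
grip_width: 0.017
gripper_force: 81.0
```

```bash
python3 p.py 436.0 146.5 150 108.74; sleep 0; python3 - <<'E'
from h import *
env.observe(); p=[];snap('scene')
E
python3 p.py 436.0 146.5 150 108.74
```

```text
pos [436.5 146.6 199.6] yaw 108.67 tilt [-0.02 -0.  ] F [ 0.6  0.5 -1.4] w 17.0 t 51.35
shift [ 0.002 -0.01   0.992] rows 1.0
turn z -0.009
pos [436.6 146.6 199.7] yaw 108.69 tilt [-0.01 -0.  ] F [-0.3  1.  -1.4] w 16.9 t 51.4
shift [ 0.002 -0.011  0.993] rows 1.0
turn z -0.006
```

Request:
{"fn": "move_arm", "kwargs": {"motion": [[[0, -0.01, 0.4], [0, 0, 0]], [[0, 0, 0.4], [0, 0, 0]], [[0, 0, 0.3], [0, 0, 0]], [[0, 0, 0.2], [0, 0, 0]], [[0, 0, 0.2], [0, 0, 0]], [[0, 0, 0.2], [0, 0, 0]], [[0, 0, 0.1], [0, 0, 0]], [[0, 0, 0], [0, 0, 0]], [[0, 0, 0], [0, 0, 0]]]}}

```text
time_s: 52.3
position: [0.4362, 0.1465, 0.11]
tool_rot: [[-0.321, 0.947, 0.0], [0.947, 0.321, 0.0], [-0.0, 0.0, -1.0]]
ft_force: [0.1, 0.6, -1.1]
grip_width: 0.0173
gripper_force: 81.1
```

Request:
{"fn": "move_arm", "kwargs": {"motion": [[[0, 0, 0.06], [0, 0, 0]], [[0, 0, 0.06], [0, 0, 0]], [[0, 0, 0.04], [0, 0, 0]], [[0, 0, 0.02], [0, 0, 0]], [[0, 0, 0.02], [0, 0, 0]], [[0, 0, 0], [0, 0, 0]], [[0, 0, 0], [0, 0, 0]]]}}

```text
time_s: 53.0
position: [0.436, 0.1464, 0.1005]
tool_rot: [[-0.322, 0.947, 0.0], [0.947, 0.322, -0.0], [-0.0, 0.0, -1.0]]
ft_force: [-3.8, -0.7, 9.4]
grip_width: 0.0171
gripper_force: 82.6
```

Seated at the same height as before, with 9 N of reaction from the stand. I'll release and rise.

Request:
{"fn": "move_arm", "kwargs": {"motion": [[[0, 0, 0], [0, 0, 0]], [[0, 0, 0], [0, 0, 0]], [[0, 0, 0], [0, 0, 0]], [[0, 0, 0], [0, 0, 0]], [[0, 0, 0], [0, 0, 0]], [[0, 0, -0.3], [0, 0, 0]], [[0, 0, -0.7], [0, 0, 0]], [[0, 0, -0.9], [0, 0, 0]], [[0, 0, 0], [0, 0, 0]], [[0, 0, 0], [0, 0, 0]]], "claw": 0.6}}

```text
time_s: 54.0
position: [0.4361, 0.1465, 0.1952]
tool_rot: [[-0.321, 0.947, 0.002], [0.947, 0.321, 0.0], [-0.0, 0.002, -1.0]]
ft_force: [-0.1, 0.2, -1.1]
grip_width: 0.034
gripper_force: 0.0
```

```bash
python3 - <<'E'
from g import *
for n in('top','scene'):
    d=snap(n,n+'_r.png'); np.savez(n+'_r.npz',**d); W=world(d); H=hsv(d); h,s,v=[H[...,i].astype(int) for i in range(3)]
    X,Y,Z=[W[...,i] for i in range(3)]
    from m import rect
    reg=(d['depth']>0)&(X>.35)&(X<.55)&(Y>.06)&(Y<.23)&(h<25)&(s>150)
    if (reg&(Z>.114)).sum()>5: rect(W[reg&(Z>.114)&(Z<.13)],n+' handle top')
    bl=(d['depth']>0)&(h>100)&(h<125)&(s>150)&(X>.3)&(X<.55)&(Y<.06)&(Y>-.4)&(Z<.03)
    rect(W[bl],n+' tray')
    M=W*1000; M[...,:2]=tomould(M)
    yl=(d['depth']>0)&(h>20)&(h<33)&(s>120)&(M[...,2]>60)&(M[...,2]<95)&(M[...,0]>35)&(M[...,0]<70)
    for yc in(0,97):
        k=yl&(abs(M[...,1]-yc-11)<20); print(n,'band',k.sum(),np.median(M[k],0).round(1),M[k].max(0).round(1) if k.any() else '')
        print('rib',rib(d,yc))
E
python3 q.py 54 108 150
```

```text
top tray 7153 [ 488.2 -166.3] [315.  106.3] 86.71 z [ 1.   4.6 12.7]
top band 13 [53.2  7.4 88. ] [58.4  9.6 91.7]
rib (array([4.39931419e-03, 5.14210252e+01]), np.int64(138))
top band 10 [ 52.2 104.6  88.6] [ 56.7 106.2  90.1]
rib (array([1.63173333e-03, 5.12267808e+01]), np.int64(136))
scene handle top 51 [437.9 148.6] [17.2 18.1] 26.36 z [114.6 119.9 121.8]
scene tray 2852 [ 488.7 -163.7] [325.1 119.8] 84.78 z [ 0.5  3.3 14. ]
scene band 32 [61.8 10.3 81.9] [63.1 15.5 89.4]
rib (array([-2.03700345e-03,  6.03150028e+01]), np.int64(158))
scene band 37 [ 61.4 106.4  83.9] [ 62.8 112.6  88.4]
rib (array([-1.93315525e-02,  6.03538126e+01]), np.int64(188))
pos [435.5 146.4 193.8] yaw 108.75 tilt [-0.11 -0.01] F [ 0.5 -0.2 -0.1] w 34.1 t 54.1
shift [-1.745  3.789  0.867] rows 4.0
turn z 1.506
mould now [-149.38  153.78]
```

```bash
python3 - <<'E'
from g import *
for n in('top','scene'):
  for t in('0','_r'):
    d=dict(np.load(n+t+'.npz')); W=world(d); H=hsv(d); h,s,v=[H[...,i].astype(int) for i in range(3)]
    M=W*1000; M[...,:2]=tomould(M)
    yl=(d['depth']>0)&(h>20)&(h<33)&(s>120)&(M[...,2]>60)&(M[...,2]<95)&(M[...,0]>25)&(M[...,0]<70)
    for yc in(0,97):
        k=yl&(abs(M[...,1]-yc-11)<20); print(n,t,'band',k.sum(),M[k].mean(0).round(1))
        b=(d['depth']>0)&(v<70)&(M[...,2]>80)&(M[...,2]<93)&(abs(M[...,1]-yc)<42)&(M[...,0]>25)&(M[...,0]<70)
        print('   rib top y',np.percentile(M[b][:,1]-yc,[2,98]).round(1),'x',np.median(M[b][:,0]).round(1))
E
python3 -c "
import cv2
a=cv2.imread('pics/top_r.png')[150:345,180:430];cv2.imwrite('pics/v1.png',cv2.resize(a,(770,600),interpolation=2))"
```

```text
top 0 band 9 [40.9  9.4 87.8]
   rib top y [-24.5  31.5] x 40.5
top 0 band 13 [ 41.7 106.7  88.4]
   rib top y [-27.9  32.2] x 40.6
top _r band 13 [53.   7.7 88.3]
   rib top y [-26.4  32.3] x 52.2
top _r band 10 [ 52.3 104.6  88.6]
   rib top y [-29.2  31.4] x 51.4
scene 0 band 30 [48.4 12.3 80.6]
   rib top y [-27.3  38.6] x 48.0
scene 0 band 37 [ 48.5 109.1  80.1]
   rib top y [-25.7  38.3] x 47.6
scene _r band 32 [60.3 10.3 79. ]
   rib top y [-28.5  36. ] x 58.1
scene _r band 37 [ 59.6 106.7  80.1]
   rib top y [-26.8  36.2] x 58.9
```

View pics/v1.png

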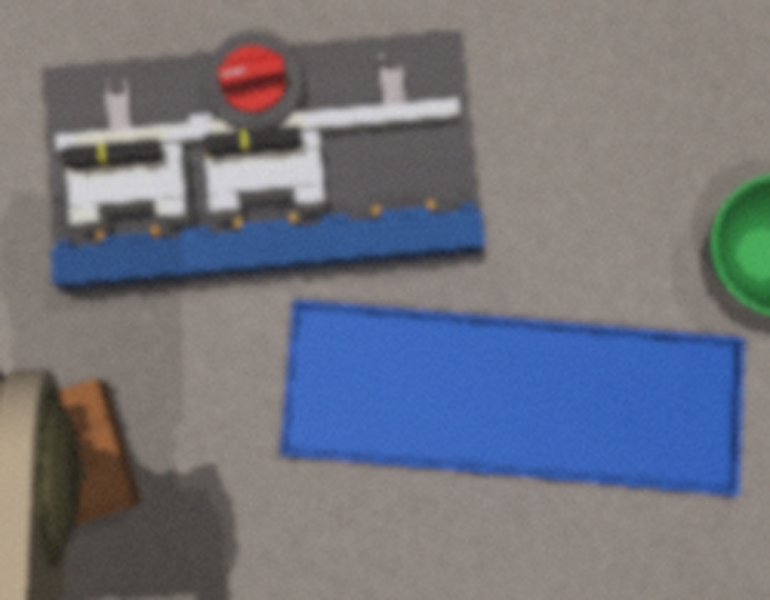

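The crop shows both caps clear of the block and parallel to it, and the knob bar along the seam. The tray has been knocked and now centres near world (488, -165) mm with yaw -3.3°. Next is capB: grip at mould (54.5, 9.1).

```bash
python3 q.py 54.5 9.1 140
```

```text
pos [435.5 146.4 193.8] yaw 108.75 tilt [-0.11 -0.01] F [ 0.5 -0.2 -0.1] w 34.1 t 54.1
shift [-3.681  3.386  1.067] rows 4.0
turn z 1.506
mould now [-149.38  153.78]
```

Request:
{"fn": "move_arm", "kwargs": {"motion": [[[-0.46, 0.423, 0], [0, 0, 0]], [[-0.46, 0.423, 0], [0, 0, 0]], [[-0.46, 0.423, 0], [0, 0, 0]], [[-0.46, 0.423, 0], [0, 0, 0]], [[-0.46, 0.423, 0], [0, 0, 0]], [[-0.46, 0.423, 0], [0, 0, 0]], [[-0.46, 0.423, 0], [0, 0, 0]], [[-0.46, 0.423, 0], [0, 0, 0]], [[0, 0, 0], [0, 0, 0.71]], [[0, 0, 0], [0, 0, 0.72]], [[0, 0, 0.35], [0, 0, 0]], [[0, 0, 0.35], [0, 0, 0]], [[0, 0, 0.35], [0, 0, 0]], [[0, 0, 0], [0, 0, 0]], [[0, 0, 0], [0, 0, 0]], [[0, 0, 0], [0, 0, 0]]], "claw": 0.7}}

```text
time_s: 55.7
position: [0.6557, 0.0266, 0.1429]
tool_rot: [[-0.127, 0.992, 0.001], [0.992, 0.127, -0.0], [-0.0, 0.001, -1.0]]
ft_force: [-0.4, -0.6, 0.4]
grip_width: 0.0254
gripper_force: 0.0
```

```bash
python3 q.py 54.5 9.1 78; python3 - <<'E'
from g import *
d=snap('scene')
a=d['frame'][150:270,225:345]; cv2.imwrite('pics/v2.png',cv2.resize(a,(600,600),interpolation=2)[:,:,::-1])
E
```

```text
pos [655.7  26.6 142.9] yaw 97.31 tilt [ 0.05 -0.01] F [-0.4 -0.6  0.4] w 25.4 t 55.7
shift [ 1.000e-03 -1.800e-02  1.297e+00] rows 2.0
turn z 0.076
mould now [55.35  9.06]
```

View pics/v2.png

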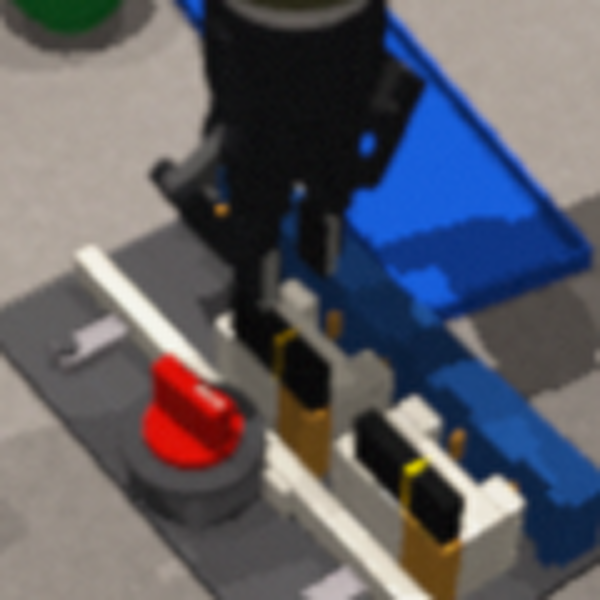

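The crop shows the fingers straddling capB's rib in line with the yellow band (287,345). I'll descend and grip.

Request:
{"fn": "move_arm", "kwargs": {"motion": [[[0, -0.01, 0.3], [0, 0, 0]], [[0, 0, 0.3], [0, 0, 0]], [[0, 0, 0.3], [0, 0, 0]], [[0, 0, 0.2], [0, 0, 0]], [[0, 0, 0.18], [0, 0, 0]], [[0, 0, 0], [0, 0, 0]], [[0, 0, 0], [0, 0, 0]]]}}

```text
time_s: 56.45
position: [0.6552, 0.0265, 0.0788]
tool_rot: [[-0.127, 0.992, 0.001], [0.992, 0.127, -0.0], [-0.0, 0.001, -1.0]]
ft_force: [0.2, -0.3, -0.6]
grip_width: 0.0254
gripper_force: 0.0
```

Request:
{"fn": "move_arm", "kwargs": {"motion": [[[0, 0, 0], [0, 0, 0]], [[0, 0, 0], [0, 0, 0]], [[0, 0, 0], [0, 0, 0]], [[0, 0, 0], [0, 0, 0]], [[0, 0, 0], [0, 0, 0]], [[0, 0, 0], [0, 0, 0]]], "claw": 1, "force": 70}}

```text
time_s: 57.05
position: [0.6553, 0.0265, 0.0792]
tool_rot: [[-0.127, 0.992, 0.002], [0.992, 0.127, -0.0], [-0.0, 0.002, -1.0]]
ft_force: [-1.4, -0.2, 5.7]
grip_width: 0.0108
gripper_force: 69.4
```

```bash
python3 g.py 0
```

```text
TCP mould [54.91  9.03] d 70.3 F [-1.4 -0.2  5.7]
scene cap y 0.0 gap e0 -11.3 e1 12.8 n 73
```

Gripped (width 10.8). I'll lift 80 mm and check it's level.

Request:
{"fn": "move_arm", "kwargs": {"motion": [[[0, 0, -0.1], [0, 0, 0]], [[0, 0, -0.2], [0, 0, 0]], [[0, 0, -0.3], [0, 0, 0]], [[0, 0, -0.4], [0, 0, 0]], [[0, 0, -0.4], [0, 0, 0]], [[0, 0, -0.2], [0, 0, 0]], [[0, 0, 0], [0, 0, 0]], [[0, 0, 0], [0, 0, 0]], [[0, 0, 0], [0, 0, 0]]]}}

```text
time_s: 58.0
position: [0.6544, 0.0266, 0.1569]
tool_rot: [[-0.127, 0.992, -0.002], [0.992, 0.127, 0.0], [0.001, -0.002, -1.0]]
ft_force: [0.6, 0.4, -4.0]
grip_width: 0.0104
gripper_force: 68.4
```

```bash
cat > lv.py <<'E'
# height of the held cap's rib top edge along its length, and tray pose
from g import *
d=snap('scene');W=world(d)*1000;H=hsv(d);o=env.observe();R=o['tool_rot'];p=o['position']*1000
L=(W-p)@R   # tool coords: x along rib, y closing, z down
k=(d['depth']>0)&(H[...,2]>110)&(H[...,1]<70)&(abs(L[...,0])<70)&(L[...,2]>10)&(L[...,2]<75)&(L[...,1]>0)&(L[...,1]<16)
a=L[k]
print('white face n',len(a))
for lo in range(-60,60,15):
    b=a[(a[:,0]>=lo)&(a[:,0]<lo+15)]
    if len(b)>3: print(lo,len(b),np.percentile(b[:,2],[3,97]).round(1))
print('torque',o['wrist_torque'].round(2),'F',o['ft_force'].round(1))
for n in('top','scene'):
    d=snap(n);W=world(d);H=hsv(d);h,s=H[...,0],H[...,1]
    X,Y,Z=[W[...,i] for i in range(3)]
    bl=(d['depth']>0)&(h>100)&(h<125)&(s>150)&(X>.25)&(X<.57)&(Y<.08)&(Y>-.45)&(Z<.03)
    from m import rect
    rect(W[bl],n+' tray')
E
python3 lv.py; python3 p.py 511 -85 150 86.7
```

```text
white face n 20
-45 18 [29.5 67.5]
torque [-0.   -0.08 -0.02] F [ 0.1 -0.2 -5.2]
top tray 7144 [ 488.  -166.6] [315.7 106.3] 86.72 z [ 1.2  4.6 12.3]
scene tray 1464 [ 490.1 -162. ] [318.2 111.1] 85.98 z [ 0.6  3.6 14.5]
pos [654.6  26.5 157.4] yaw 97.3 tilt [-0.09  0.01] F [-0.  -0.2 -4.7] w 10.5 t 58.15
shift [-1.848 -3.133  0.152] rows 4.0
turn z 1.325
```

Level and balanced: 5 N of load and almost no torque about y. I'll carry it to the tray.

Request:
{"fn": "move_arm", "kwargs": {"motion": [[[-0.12, -0.2, 0], [0, 0, 0]], [[-0.231, -0.392, 0], [0, 0, 0]], [[-0.231, -0.392, 0], [0, 0, 0]], [[-0.231, -0.392, 0], [0, 0, 0]], [[-0.231, -0.392, 0], [0, 0, 0]], [[-0.231, -0.392, 0], [0, 0, 0]], [[-0.231, -0.392, 0], [0, 0, 0]], [[-0.231, -0.392, 0], [0, 0, 0]], [[-0.111, -0.192, 0], [0, 0, 0]], [[0, 0, 0], [0, 0, 0.44]], [[0, 0, 0], [0, 0, 0.44]], [[0, 0, 0], [0, 0, 0.445]], [[0, 0, 0], [0, 0, 0]], [[0, 0, 0], [0, 0, 0]], [[0, 0, 0], [0, 0, 0]]]}}

```text
time_s: 59.65
position: [0.5112, -0.085, 0.1582]
tool_rot: [[0.056, 0.998, 0.0], [0.998, -0.056, 0.0], [0.0, 0.0, -1.0]]
ft_force: [0.1, 0.5, -4.2]
grip_width: 0.0109
gripper_force: 68.7
```

```bash
python3 p.py 511 -85 76 86.7
```

```text
pos [511.2 -85.  158.2] yaw 86.78 tilt [0. 0.] F [ 0.1  0.5 -4.2] w 10.9 t 59.65
shift [-1.000e-03 -5.000e-03  1.644e+00] rows 2.0
turn z 0.01
```

Request:
{"fn": "move_arm", "kwargs": {"motion": [[[0, 0, 0.3], [0, 0, 0]], [[0, 0, 0.4], [0, 0, 0]], [[0, 0, 0.4], [0, 0, 0]], [[0, 0, 0.3], [0, 0, 0]], [[0, 0, 0.15], [0, 0, 0]], [[0, 0, 0.03], [0, 0, 0]], [[0, 0, 0.02], [0, 0, 0]], [[0, 0, 0.02], [0, 0, 0]], [[0, 0, 0.02], [0, 0, 0]], [[0, 0, 0.02], [0, 0, 0]], [[0, 0, 0], [0, 0, 0]], [[0, 0, 0], [0, 0, 0]]]}}

```text
time_s: 60.85
position: [0.5112, -0.0851, 0.0754]
tool_rot: [[0.057, 0.998, 0.0], [0.998, -0.057, -0.0], [-0.0, 0.0, -1.0]]
ft_force: [0.1, 0.3, -3.7]
grip_width: 0.0107
gripper_force: 68.7
```

Request:
{"fn": "move_arm", "kwargs": {"motion": [[[0, 0, 0.015], [0, 0, 0]], [[0, 0, 0.015], [0, 0, 0]], [[0, 0, 0], [0, 0, 0]], [[0, 0, 0], [0, 0, 0]]]}}

```text
time_s: 61.25
position: [0.5113, -0.0851, 0.0752]
tool_rot: [[0.057, 0.998, 0.001], [0.998, -0.057, -0.001], [-0.001, 0.001, -1.0]]
ft_force: [-3.4, 1.7, 10.7]
grip_width: 0.0106
gripper_force: 71.1
```

Landed. I'll release with a partial opening, then rise.

Request:
{"fn": "move_arm", "kwargs": {"motion": [[[0, 0, 0], [0, 0, 0]], [[0, 0, 0], [0, 0, 0]], [[0, 0, 0], [0, 0, 0]], [[0, 0, 0], [0, 0, 0]], [[0, 0, -0.2], [0, 0, 0]], [[0, 0, -0.5], [0, 0, 0]], [[0, 0, -0.8], [0, 0, 0]], [[0, 0, -0.5], [0, 0, 0]], [[0, 0, 0], [0, 0, 0]], [[0, 0, 0], [0, 0, 0]]], "claw": 0.7}}

```text
time_s: 62.25
position: [0.511, -0.085, 0.1742]
tool_rot: [[0.057, 0.998, 0.001], [0.998, -0.057, -0.0], [-0.0, 0.001, -1.0]]
ft_force: [-0.1, 0.5, 0.4]
grip_width: 0.0258
gripper_force: 0.0
```

```bash
python3 q.py 54 105.8 140
```

```text
pos [511.  -85.  174.2] yaw 86.71 tilt [ 0.05 -0.02] F [-0.1  0.5  0.4] w 25.8 t 62.25
shift [4.295 2.398 0.685] rows 5.0
turn z -1.249
mould now [-101.37  -84.88]
```

Request:
{"fn": "move_arm", "kwargs": {"motion": [[[0.477, 0.266, 0], [0, 0, 0]], [[0.477, 0.266, 0], [0, 0, 0]], [[0.477, 0.266, 0], [0, 0, 0]], [[0.477, 0.266, 0], [0, 0, 0]], [[0.477, 0.266, 0], [0, 0, 0]], [[0.477, 0.266, 0], [0, 0, 0]], [[0.477, 0.266, 0], [0, 0, 0]], [[0.477, 0.266, 0], [0, 0, 0]], [[0.477, 0.266, 0], [0, 0, 0]], [[0, 0, 0], [0, 0, -0.66]], [[0, 0, 0], [0, 0, -0.66]], [[0, 0, 0.35], [0, 0, 0]], [[0, 0, 0.33], [0, 0, 0]], [[0, 0, 0], [0, 0, 0]], [[0, 0, 0], [0, 0, 0]], [[0, 0, 0], [0, 0, 0]]]}}

```text
time_s: 63.85
position: [0.6432, 0.1223, 0.1403]
tool_rot: [[-0.126, 0.992, 0.001], [0.992, 0.126, 0.0], [-0.0, 0.001, -1.0]]
ft_force: [-0.4, 0.1, 0.1]
grip_width: 0.0256
gripper_force: 0.0
```

```bash
python3 q.py 54 105.8 78; python3 - <<'E'
from g import *
d=snap('scene'); M=world(d)*1000; M[...,:2]=tomould(M); H=hsv(d)
k=(d['depth']>0)&(H[...,0]>20)&(H[...,0]<33)&(H[...,1]>120)&(M[...,2]>60)&(M[...,2]<95)&(abs(M[...,1]-108)<20)&(M[...,0]>35)&(M[...,0]<70)
print(k.sum(),M[k].mean(0)); gaps(97)
E
```

```text
pos [643.2 122.3 140.3] yaw 97.26 tilt [0.04 0.  ] F [-0.4  0.1  0.1] w 25.6 t 63.85
shift [ 0.003 -0.003  1.246] rows 2.0
turn z 0.071
mould now [ 54.09 105.65]
37 [ 59.59777856 106.9231926   80.33499391]
scene cap y 97 gap e0 12.9 e1 10.3 n 186
```

Request:
{"fn": "move_arm", "kwargs": {"motion": [[[0, 0, 0.3], [0, 0, 0]], [[0, 0, 0.3], [0, 0, 0]], [[0, 0, 0.3], [0, 0, 0]], [[0, 0, 0.2], [0, 0, 0]], [[0, 0, 0.13], [0, 0, 0]], [[0, 0, 0], [0, 0, 0]], [[0, 0, 0], [0, 0, 0]]]}}

```text
time_s: 64.65
position: [0.6433, 0.1224, 0.0789]
tool_rot: [[-0.127, 0.992, 0.001], [0.992, 0.127, 0.0], [-0.0, 0.001, -1.0]]
ft_force: [-0.2, 0.2, 0.9]
grip_width: 0.0255
gripper_force: 0.0
```

Request:
{"fn": "move_arm", "kwargs": {"motion": [[[0, 0, 0], [0, 0, 0]], [[0, 0, 0], [0, 0, 0]], [[0, 0, 0], [0, 0, 0]], [[0, 0, 0], [0, 0, 0]], [[0, 0, 0], [0, 0, 0]], [[0, 0, 0], [0, 0, 0]]], "claw": 1, "force": 70}}

```text
time_s: 65.25
position: [0.6435, 0.1224, 0.0793]
tool_rot: [[-0.127, 0.992, 0.002], [0.992, 0.127, 0.0], [-0.0, 0.002, -1.0]]
ft_force: [0.0, 0.7, 5.4]
grip_width: 0.0106
gripper_force: 70.1
```

Request:
{"fn": "move_arm", "kwargs": {"motion": [[[0, 0, -0.1], [0, 0, 0]], [[0, 0, -0.2], [0, 0, 0]], [[0, 0, -0.3], [0, 0, 0]], [[0, 0, -0.4], [0, 0, 0]], [[0, 0, -0.4], [0, 0, 0]], [[0, 0, -0.4], [0, 0, 0]], [[0, 0, -0.1], [0, 0, 0]], [[0, 0, 0], [0, 0, 0]], [[0, 0, 0], [0, 0, 0]], [[0, 0, 0], [0, 0, 0]]]}}

```text
time_s: 66.25
position: [0.6425, 0.1223, 0.1719]
tool_rot: [[-0.126, 0.992, -0.002], [0.992, 0.126, -0.0], [0.0, -0.002, -1.0]]
ft_force: [-0.4, 0.2, -3.4]
grip_width: 0.0104
gripper_force: 68.7
```

```bash
python3 lv.py; python3 p.py 503 -225 170 86.7
```

```text
white face n 26
-45 23 [27.2 65.5]
torque [-0.02 -0.04  0.  ] F [-0.  -0.7 -3.7]
top tray 6136 [ 488.2 -166.4] [315.4 106.1] 86.67 z [ 1.   4.6 13.8]
scene tray 1317 [ 490.5 -164.4] [322.6 118.9] 84.59 z [ 0.2  3.5 14.6]
pos [642.8 122.3 172.5] yaw 97.26 tilt [-0.07  0.  ] F [ 0.3  0.1 -4.1] w 10.8 t 66.4
shift [-6.537 -3.651  0.054] rows 7.0
turn z 1.32
```

Request:
{"fn": "move_arm", "kwargs": {"motion": [[[-0.234, -0.13, 0], [0, 0, 0]], [[-0.467, -0.261, 0], [0, 0, 0]], [[-0.467, -0.261, 0], [0, 0, 0]], [[-0.467, -0.261, 0], [0, 0, 0]], [[-0.467, -0.261, 0], [0, 0, 0]], [[-0.467, -0.261, 0], [0, 0, 0]], [[-0.467, -0.261, 0], [0, 0, 0]], [[-0.467, -0.261, 0], [0, 0, 0]], [[-0.467, -0.261, 0], [0, 0, 0]], [[-0.467, -0.261, 0], [0, 0, 0]], [[-0.467, -0.261, 0], [0, 0, 0]], [[-0.467, -0.261, 0], [0, 0, 0]], [[-0.467, -0.261, 0], [0, 0, 0]], [[-0.467, -0.261, 0], [0, 0, 0]], [[-0.233, -0.13, 0], [0, 0, 0]], [[0, 0, 0], [0, 0, 0.66]], [[0, 0, 0], [0, 0, 0.66]], [[0, 0, 0], [0, 0, 0]], [[0, 0, 0], [0, 0, 0]], [[0, 0, 0], [0, 0, 0]]]}}

```text
time_s: 68.4
position: [0.5031, -0.2249, 0.1733]
tool_rot: [[0.055, 0.998, -0.0], [0.998, -0.055, 0.0], [0.0, -0.0, -1.0]]
ft_force: [0.9, -0.6, -3.9]
grip_width: 0.0105
gripper_force: 68.7
```

```bash
python3 p.py 503 -225 79 86.7
```

```text
pos [ 503.1 -224.9  173.3] yaw 86.82 tilt [-0.  0.] F [ 0.9 -0.6 -3.9] w 10.5 t 68.4
shift [-0.003 -0.002  1.886] rows 2.0
turn z 0.016
```

Request:
{"fn": "move_arm", "kwargs": {"motion": [[[0, 0, 0.3], [0, 0, 0]], [[0, 0, 0.4], [0, 0, 0]], [[0, 0, 0.5], [0, 0, 0]], [[0, 0, 0.4], [0, 0, 0]], [[0, 0, 0.2], [0, 0, 0]], [[0, 0, 0.08], [0, 0, 0]], [[0, 0, 0.03], [0, 0, 0]], [[0, 0, 0.02], [0, 0, 0]], [[0, 0, 0.02], [0, 0, 0]], [[0, 0, 0.015], [0, 0, 0]], [[0, 0, 0.015], [0, 0, 0]], [[0, 0, 0], [0, 0, 0]], [[0, 0, 0], [0, 0, 0]]]}}

```text
time_s: 69.7
position: [0.5034, -0.2252, 0.0752]
tool_rot: [[0.057, 0.998, 0.001], [0.998, -0.057, -0.001], [-0.001, 0.001, -1.0]]
ft_force: [-2.0, 1.5, 5.4]
grip_width: 0.0106
gripper_force: 70.0
```

Landed. I'll release, rise well clear and take a last look.

Request:
{"fn": "move_arm", "kwargs": {"motion": [[[0, 0, 0], [0, 0, 0]], [[0, 0, 0], [0, 0, 0]], [[0, 0, 0], [0, 0, 0]], [[0, 0, 0], [0, 0, 0]], [[0, 0, -0.2], [0, 0, 0]], [[0, 0, -0.5], [0, 0, 0]], [[0, 0, -0.8], [0, 0, 0]], [[0, 0, -0.8], [0, 0, 0]], [[-0.8, 0, -0.4], [0, 0, 0]], [[-0.8, -0.2, 0], [0, 0, 0]], [[-0.8, -0.2, 0], [0, 0, 0]], [[-0.8, -0.2, 0], [0, 0, 0]], [[0, 0, 0], [0, 0, 0]], [[0, 0, 0], [0, 0, 0]], [[0, 0, 0], [0, 0, 0]]], "claw": 0.7}}

```text
time_s: 71.2
position: [0.4643, -0.3821, 0.2097]
tool_rot: [[0.057, 0.998, 0.0], [0.998, -0.057, 0.0], [0.0, 0.0, -1.0]]
ft_force: [-0.4, 0.3, -0.5]
grip_width: 0.0255
gripper_force: 0.0
```

```bash
python3 - <<'E'
from m import *
d=snap('scene','fs.png');t=snap('top','ft.png')
W=world(d);H=hsv(d);h,s,v=[H[...,i].astype(int) for i in range(3)]
X,Y,Z=[W[...,i] for i in range(3)]
w=(d['depth']>0)&(s<70)&(v>120)&(X>.42)&(X<.56)&(Y>-.33)&(Y<0)&(Z>.045)&(Z<.06)
for a,b in((-.15,0),(-.33,-.15)):
    p=W[w&(Y>a)&(Y<b)]; 
    if len(p)>5: rect(p,'cap top'); A=np.c_[p[:,:2]-p[:,:2].mean(0),np.ones(len(p))]; print('tilt deg',np.degrees(np.linalg.lstsq(A,p[:,2],rcond=None)[0][:2]).round(1))
reg=(X>.35)&(X<.55)&(Y>.06)&(Y<.23)&(h<25)&(s>150)&(d['depth']>0)&(Z>.112)&(Z<.14); rect(W[reg],'handle top')
d0=dict(np.load('scene0.npz'));W0=world(d0)
c=cv2.hconcat([cv2.resize(d['frame'][80:360,170:450],(400,400)),cv2.resize(t['frame'][60:360,80:480],(400,400))])
cv2.imwrite('pics/fin.png',c[:,:,::-1])
E
```

```text
cap top 141 [494.4 -92.9] [80.2 50.7] 88.26 z [48.1 52.6 54.4]
tilt deg [ 0.8 -0.7]
cap top 109 [ 497.4 -264.3] [ 68.7 153.6] 28.49 z [49.  52.1 54.6]
tilt deg [4.1 0.5]
handle top 58 [437.9 148. ] [19.6 17.6] 18.16 z [113.3 119.8 122.4]
```

View pics/fin.png

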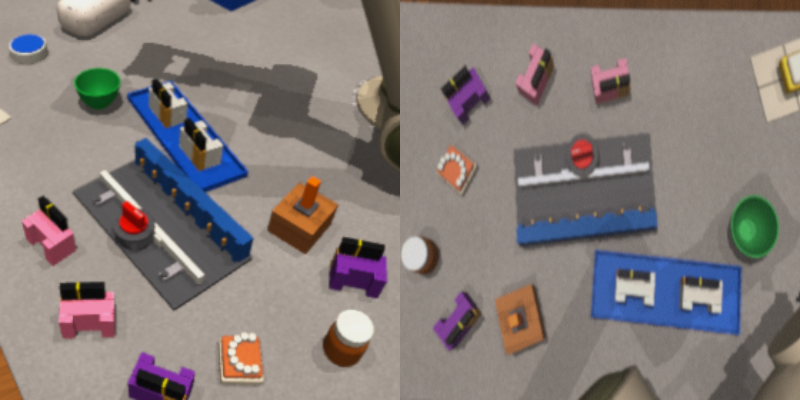

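The final view shows both caps upright in the tray, the wedge home in its stand and the bystanders in place. One quick check of how far the clamp bar was drawn back, then I'll hand in.

```bash
python3 - <<'E'
from g import *
t=snap('top')
def bar(d):
    M=world(d)*1000; M[...,:2]=tomould(M); H=hsv(d)
    k=(d['depth']>0)&(H[...,1]<60)&(H[...,2]>150)&(M[...,2]>20)&(M[...,1]>-140)&(M[...,1]<-55)&(M[...,0]>30)&(M[...,0]<90)
    return k.sum(),np.median(M[k],0).round(1)
print(bar(dict(np.load('top0.npz'))),bar(t))
E
```

```text
(np.int64(198), array([ 57. , -98.3,  32.3])) (np.int64(197), array([ 73.7, -98.3,  32.5]))
```

```bash
python3 -c "
from rig import env
print(env.close_job())"
```

```text
the job is handed in; nothing more can be done
None
```

The job is handed in: the clamp is open, capB and capC (bay A was empty) stand upright in the tray, the wedge is back in its stand, and the jar, bowl and cast look undisturbed; the hand-in returned no verdict.

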